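# Turn a coat button over in the twist guide and clamp it back up

## Robot

A 6-joint arm with a two-finger parallel gripper is mounted at the origin on the work surface. World frame = base frame: x ahead of the robot, y to its left, z up, the work surface at z = 0. Lengths are in m, angles in degrees, forces in N, time in s.
With the tool pointing down it reaches from about 0.4 to 0.825 m from the base axis. Payload 7 kg.
Tool frame: the origin (TCP) lies at the very end of the fingers, on their centre line; the grasp point (between the pads) lies 19 mm behind it; z points along the fingers, y is the direction in which the jaws open and shut (so a half turn about z gives the same grasp; the last joint's range is limited). The gripper opens to 88 mm and grips with 3 to 60 N. Pads are 19 mm wide; open, the fingers measure 130 mm over their backs; the gripper's body (78 mm by 193 mm) begins 47 mm behind the grasp point.
Start: joints at [-51.389, 20.546, 0.682, 0, -70.136, -16.507], TCP at [0.254, -0.625, 0.195] pointing down, gripper open.
Joint ranges: [-176.03, 176.03], [-82.01, 121.73], [-58.28, 71.71], [-173.87, 95.51], [-174.79, -0.11], [-173.66, 173.66]. Speed limits (degrees/s): [136.94, 136.94, 172.46, 180, 180, 180].

## Interface

Orientations are given as [roll, pitch, yaw] about the fixed x, y, z axes, in that order (R = Rz(yaw) Ry(pitch) Rx(roll)).
In Python, from plant import ctrl gives the robot as it stands.
- The arm moves only by the tool move_arm, never from a script. Its argument "increments" is a list of rows, each a list of 2 entries, a list of its own where there are three numbers: the shift along the world's x, y, z in mm, then the turn about the world's z in rad. A call has exactly 8 rows; each row shifts and turns the pose as measured when the row begins; what a row does not reach is not made up. A row lasts 1/10 s, in which the tool goes at most 50 mm and 8.59 degrees, less where a joint would pass 70% of its speed; a pose out of reach is approached as far as the arm can. A call with a gripper value outside its range is refused whole. "jaw" is the gripper command: -1 is shut, 1 is fully open, values between are in proportion, set as the call begins (left out, the last holds). The fingers move at their own pace and stop on an object; the grip force is fixed at half the most. Time passes only in rows, so rows that do not move let the fingers close, or fill a call up. It gives the time, the measured TCP pose, the force and the opening at its end, in the units of the state.
- ctrl.get_obs(): the state, without advancing time (a new reading comes with each control period).
- ctrl.snapshot(name): name is "scene" or "top"; returns a dict with "color" (400x640x3 uint8, red, green, blue), "fx", "fy", "cx", "cy" (pixels), "R" (3x3) and "t" (3): a world point X has camera coordinates R X + t. Camera axes: x right, y down, z forward; pixel columns grow to the right and rows downward; lengths in m; the calibration is good to about 2 mm. A picture is of the moment at which its call begins. There is no depth.
- ctrl.close_job(): hands the job in, once; it reports no verdict.
The state is a dict: "clock": time; "joint_pos": joint angles; "qvel": joint speeds; "tau": joint torques, N m; "tool_pos": TCP position; "orientation": TCP orientation; "force": force on the tool from outside, world axes, zero at the start; "moment": the same for the moment, N m; "opening": finger opening in m.
Only numpy, scipy, OpenCV 4.12 (cv2) and the standard library are available. Lean on these libraries where they do the work, as an engineer would, in place of code of your own. Each camera call takes 0.05 s, during which the arm holds its last target.

## Task

Drop the red coat button through the twisted wire guide so that it comes out in the tray turned over, with its plain wooden back up. Then lay it, back still up, in the open bay of the button vise and slide the jaw along until the button is held snug against the V-shaped stop, ready for its shank. Let go of everything and leave the navy button, the thread spool and the scissors where they are.

Things in the scene. Friction and masses are not known exactly. Their poses are not given: they have to be found in the camera images.
- red_button: The button to work on: a flat disc 38 mm in diameter and 7 mm thick, about 15 g, lacquered and slippery. Origin at the disc's centre; its z axis is the disc's axis and points out of the decorated face, which is crimson with a brass ring (the back is plain pale wood). It starts flat, red face up, on a dark green cutting mat whose top is 3 mm above the work surface.
- navy_button: Bystander: a button of the same size, navy with a silver ring, origin at its centre. Leave it.
- spool: Bystander: yellow thread spool standing upright, 34 mm in diameter, 42 mm tall, origin at the centre of its underside. Leave it.
- scissors: Bystander: black-handled scissors lying flat, about 190 mm long, blades along its +x, origin at the pivot on the underside. Leave it.
- guide: Fixed turning guide; origin under its wooden foot, on the mat. It runs downhill along its own -y: infeed board, then a 265 mm long cage of polished steel wires whose slot (42 mm wide, 18 mm high) twists half a turn, then the catch tray. A button let go flat on the infeed slides through by itself in about 1 s and comes to rest flat in the tray, other way up. Thin posts stand at its +x side.
- infeed (a point): Middle of the infeed board's slick surface, 0.262 m above the work surface. Axes as the guide's. The board is 126 mm wide, 122 mm long, sloping down 35 degrees to -y, with 16 mm side walls narrowing from 104 to 45 mm apart and a 14 mm rim across its top, the guide's highest part (0.31 m). A button let go flat, centre 20 to 40 mm above this point, fingers closing along x, goes in.
- tray (a point): Middle of the catch tray's slick blue floor at the guide's lower end, 15 mm above the work surface; axes as the guide's. Inside it is 138 mm along x and 144 mm along y; walls on both x sides and the far -y end stand 14 mm above the floor; the wires end 75 mm from here in +y. The button may stop anywhere in it, even against the far wall; fingers closing along the guide's x axis have room.
- twist (a point): Point on the slot's centre line halfway through the twist, about 0.14 m above the work surface; axes as the guide's.
- seat (a point): Point on the vise's base plate (top 15 mm above the work surface) straight under the centre of a button seated in the V-stop. Axes as the vise's: fixed grey V-stop at +y, jaw at -y closing along +y. Plate 80 mm along x, 170 mm along y; stop and jaw 12 mm tall. Fingers closing along x have room. A button may be laid some 4 to 10 mm short of here, toward -y: the jaw pushes it home.
- jaw_grip (a point): On the axis of the black square post of the sliding jaw, 12 mm below its top: 16 x 16 mm, from 28 to 62 mm above the work surface; this point is 50 mm up. Pinch it across x, or push it. It slides along the vise's y (axes parallel to the vise's) with about 2.5 N of friction and stays where left.
- jaw (a joint): Travel of the sliding jaw in metres: 0 fully open, growing as it closes; the jaw face is (61 mm - travel) from the seat point, so it just touches a seated button at 0.042. It starts open, at 0 to 0.012. End stop 0.060.

How it is judged:
By the outcome, as a careful person would: the job done as asked, in the order asked, and still so for the second after the job is handed in, with the robot touching nothing.
It also fails if it takes over 51 s, if anything falls off the work surface, if the arm or the gripper's body presses on something with over 40 N, if the wrist force passes 120 N, or if a joint passes its speed limit or range.

## Working session

There is one attempt and no reset: what is moved stays moved. The work goes in short steps, Python scripts to look and compute and a tool call to move; the robot and the scene stay as the last step left them, time stands still between calls to the robot, and variables do not carry over. Pictures are saved under pics/ and viewed, and the job is handed in when it is done.

Besides the shell and the picture viewer there is one more tool, called after "Emit:" as name(argument=value, ...), one argument or row to a line, values as JSON. move_arm: Moves the arm, as the interface text tells. Its arguments: {"type":"object","properties":{"increments":{"type":"array","items":{"type":"array"}},"jaw":{"type":"number"}},"required":["increments"]}

```bash
ls; mkdir -p pics; cat > h.py <<'E'
import numpy as np, cv2, pickle
from plant import ctrl
def snap(n,f):
    s=ctrl.snapshot(n); cv2.imwrite(f'pics/{f}.png',cv2.cvtColor(s['color'],cv2.COLOR_RGB2BGR)); pickle.dump(s,open(f'{f}.pkl','wb')); return s
def ray(s,u,v,z):
    R=np.array(s['R']);t=np.array(s['t']);c=-R.T@t
    d=R.T@np.array([(u-s['cx'])/s['fx'],(v-s['cy'])/s['fy'],1]); k=(z-c[2])/d[2]; return c+k*d
def proj(s,X):
    p=np.array(s['R'])@np.array(X)+np.array(s['t']); return s['fx']*p[0]/p[2]+s['cx'],s['fy']*p[1]/p[2]+s['cy']
def ld(f): return pickle.load(open(f'{f}.pkl','rb'))
E
python3 - <<'E'
from h import *
for n in('scene','top'):
    s=snap(n,n+'0'); print(n,s['fx'],s['cx'],s['cy'],-np.array(s['R']).T@s['t'])
print(ctrl.get_obs())
E
```

```text
pics
scene 474.5793540701491 319.47460166324845 194.01257906950696 [1.05025714 0.4507793  0.96330316]
top 479.56852671315323 316.02811479180633 202.82675680695786 [ 0.39458887 -0.07656444  1.27091395]
{'clock': 0.1, 'joint_pos': array([-5.13890069e+01,  2.05889856e+01,  6.40179887e-01, -1.50382723e-02,
       -7.01346618e+01, -1.65061118e+01]), 'qvel': array([ 0.03904782, -0.12432921,  0.09366935,  0.03482725,  0.04865397,
       -0.07774378]), 'tau': array([-3.74968498e-03, -5.84162593e+01,  2.93749684e+01,  7.01567933e+00,
        1.00939261e-02, -7.99362624e-05]), 'tool_pos': array([ 0.25378455, -0.62498074,  0.194615  ]), 'orientation': array([ 1.79915955e+02, -1.01613786e-02, -1.57900232e+02]), 'force': array([-0.92342885, -0.61412621, -0.42623039]), 'moment': array([-0.03618529, -0.02175554, -0.0076459 ]), 'opening': 0.0878675993577807}
```

View pics/scene0.png

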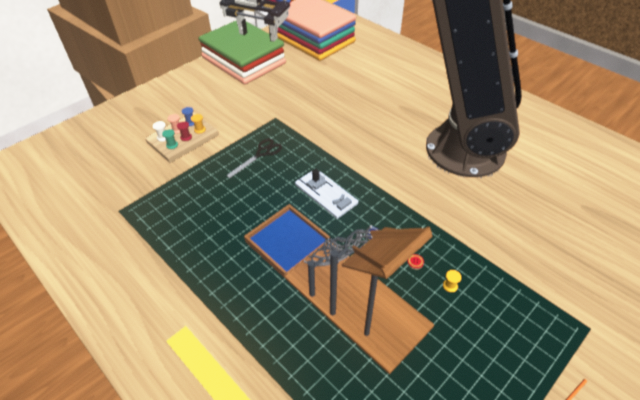

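View pics/top0.png

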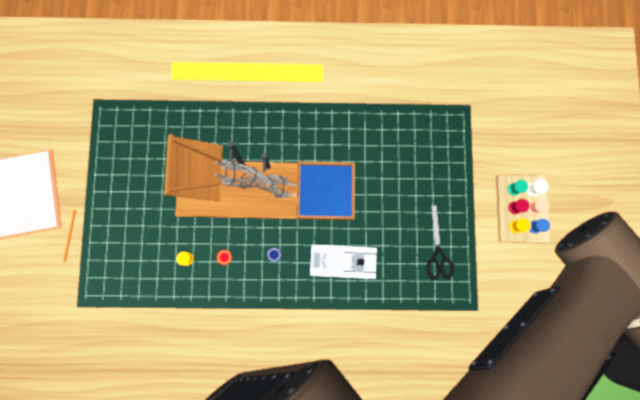

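The top view looks down with +x up and +y left. The guide's infeed is at about (195,168) and its tray at (326,190). The red button is at (224,257), navy at (274,255), spool at (185,258) and the vise at (343,262), with its V-stop on the left. Next I'll measure these.

```bash
python3 - <<'E'
from h import *
s=ld('top0'); im=s['color']; hsv=cv2.cvtColor(im,cv2.COLOR_RGB2HSV)
def blobs(m,name,z,amin=40):
    n,l,st,c=cv2.connectedComponentsWithStats(m.astype(np.uint8))
    for i in range(1,n):
        if st[i,4]>amin:
            cs,_=cv2.findContours((l==i).astype(np.uint8),0,2); r=cv2.minAreaRect(cs[0])
            print(name,c[i].round(1),st[i,4],np.round(ray(s,*c[i],z),4),[np.round(ray(s,*p,z)[:2],4).tolist() for p in cv2.boxPoints(r)])
H,S,V=[hsv[...,i].astype(int) for i in range(3)]
roi=np.zeros(H.shape,bool); roi[100:310,85:475]=1
blobs(roi&((H<8)|(H>172))&(S>150)&(V>120),'red',.010)
blobs(roi&(H>105)&(H<130)&(S>120)&(V>100),'blue',.015)
blobs(roi&(S<40)&(V>190),'white',.015)
blobs(roi&(H>22)&(H<35)&(S>150),'yellow',.045)
black=roi&(V<35);black[:,:340]=0;black[:,385:]=0
blobs(black,'black',.062,10)
a=im[130:290,150:390]; cv2.imwrite('pics/topz.png',cv2.cvtColor(cv2.resize(a,None,fx=3.3,fy=3.3,interpolation=2),cv2.COLOR_RGB2BGR))
s=ld('scene0'); a=s['color'][160:380,230:480]; cv2.imwrite('pics/scz.png',cv2.cvtColor(cv2.resize(a,None,fx=2.7,fy=2.7,interpolation=2),cv2.COLOR_RGB2BGR))
E
```

```text
red [223.6 256.9] 78 [0.4326 0.147  0.01  ] [[0.4451, 0.1596], [0.4454, 0.1361], [0.422, 0.1353], [0.4218, 0.1586]]
blue [325.3 190.3] 2503 [ 0.6112 -0.1167  0.015 ] [[0.6789, -0.0485], [0.6807, -0.1824], [0.5458, -0.1824], [0.5442, -0.0505]]
blue [273.5 254.2] 57 [0.4407 0.0169 0.015 ] [[0.4308, 0.0258], [0.4515, 0.0263], [0.4517, 0.0081], [0.431, 0.0076]]
white [435.3 225.5] 140 [ 0.5205 -0.4076  0.015 ] [[0.5722, -0.4001], [0.573, -0.4135], [0.4746, -0.4153], [0.4738, -0.4021]]
white [342.4 261.2] 2011 [ 0.4245 -0.1625  0.015 ] [[0.3872, -0.077], [0.4701, -0.0802], [0.4634, -0.2519], [0.3804, -0.247]]
yellow [183.5 258.3] 179 [0.4268 0.242  0.045 ] [[0.4451, 0.2593], [0.4455, 0.2239], [0.4103, 0.2223], [0.4099, 0.2575]]
```

View pics/topz.png

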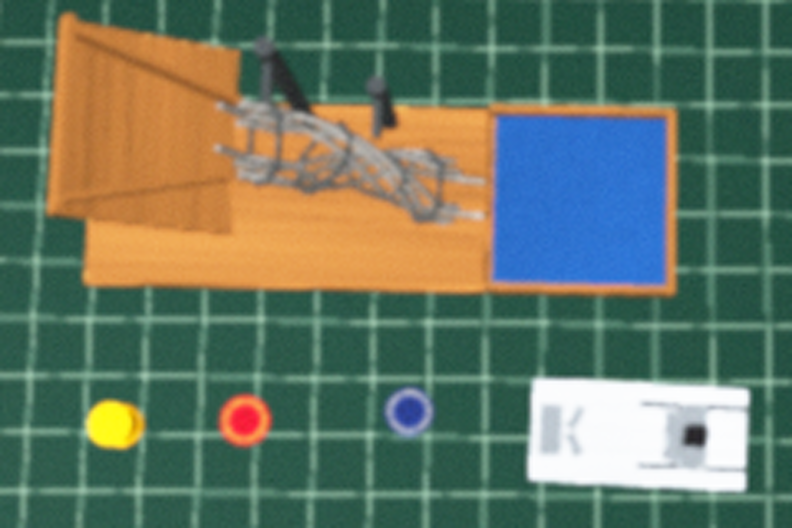

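View pics/scz.png

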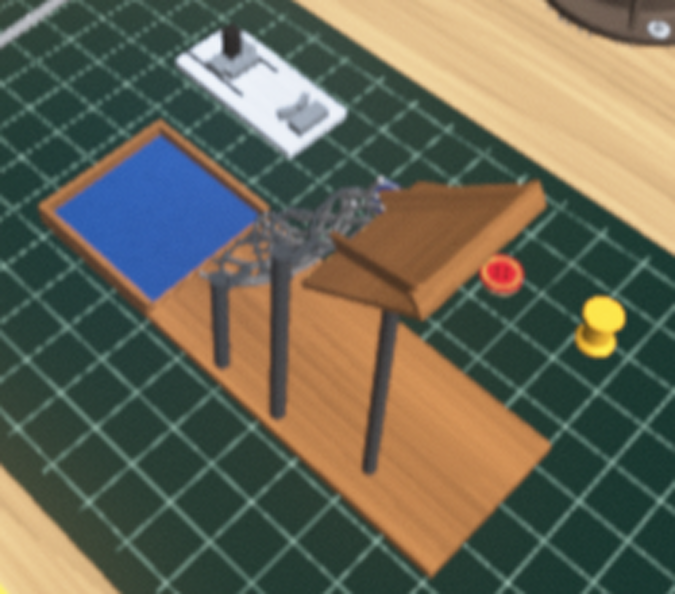

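```bash
python3 - <<'E'
from h import *
s=ld('top0')
for n,(a,b),z in [('rim+x',(68,15),.31),('rim-x',(50,212),.31),('low+x',(240,48),.23),('low-x',(232,233),.23),('post',(695,434),.062),('jawface',(668,430),.02),('jawfaceT',(668,430),.027),('Vapex',(568,432),.027),('Vtip+x',(582,408),.027),('Vtip-x',(580,455),.027),('stopL',(541,430),.027),('tray+x+y',(494,114),.015),('tray-x+y',(494,283),.015),('tray-y+x',(668,114),.015),('tray-y-x',(667,285),.015)]:
    print(n,np.round(ray(s,150+(a+.5)/3.3-.5,130+(b+.5)/3.3-.5,z),4))
E
```

```text
rim+x [0.6734 0.2129 0.31  ]
rim-x [0.5488 0.2172 0.31  ]
low+x [0.6753 0.1202 0.23  ]
low-x [0.5491 0.1207 0.23  ]
post [ 0.4239 -0.2042  0.062 ]
jawface [ 0.4278 -0.1873  0.02  ]
jawfaceT [ 0.4276 -0.1867  0.027 ]
Vapex [ 0.4253 -0.1086  0.027 ]
Vtip+x [ 0.444  -0.1194  0.027 ]
Vtip-x [ 0.4076 -0.1181  0.027 ]
stopL [ 0.4266 -0.0875  0.027 ]
tray+x+y [ 0.6811 -0.0467  0.015 ]
tray-x+y [ 0.5431 -0.0488  0.015 ]
tray-y+x [ 0.683 -0.188  0.015]
tray-y-x [ 0.5431 -0.1871  0.015 ]
```

Emit:
move_arm(
  increments=[
    [[22, 45, 0], 0.148],
    [[22, 45, 0], 0.148],
    [[22, 45, 0], 0.148],
    [[22, 45, 0], 0.148],
    [[22, 45, 0], 0.148],
    [[22, 45, 0], 0.148],
    [[22, 45, 0], 0.148],
    [[22, 45, 0], 0.148],
  ],
  jaw=0.5,
)

```text
clock: 0.9
tool_pos: [0.4243, -0.2644, 0.1891]
orientation: [179.5, -0.0, -89.2]
force: [1.0, -0.3, -0.5]
opening: 0.0655
```

Emit:
move_arm(
  increments=[
    [[2, 50, 0], 0],
    [[2, 50, 0], 0],
    [[2, 50, 0], 0],
    [[2, 50, 0], 0],
    [[0, 50, 0], 0],
    [[0, 50, 0], 0],
    [[0, 50, 0], 0],
    [[0, 50, 0], 0],
  ],
)

```text
clock: 1.7
tool_pos: [0.4301, 0.1355, 0.1887]
orientation: [179.5, 0.0, -88.8]
force: [1.1, -0.2, -1.1]
opening: 0.0658
```

Emit:
move_arm(
  increments=[
    [[0, 10, -10], 0],
    [[0, 0, -20], 0],
    [[0, 0, -20], 0],
    [[0, 0, -20], 0],
    [[0, 0, -20], 0],
    [[0, 0, 0], 0],
    [[0, 0, 0], 0],
    [[0, 0, 0], 0],
  ],
)

```text
clock: 2.5
tool_pos: [0.4284, 0.1504, 0.0951]
orientation: [179.5, -0.0, -88.3]
force: [-0.4, -0.5, -0.4]
opening: 0.0654
```

Emit:
move_arm(
  increments=[
    [[4, -3, -20], -0.03],
    [[0, 0, -20], 0],
    [[0, 0, -20], 0],
    [[0, 0, -10], 0],
    [[0, 0, 0], 0],
    [[0, 0, 0], 0],
    [[0, 0, 0], 0],
    [[0, 0, 0], 0],
  ],
)

```text
clock: 3.3
tool_pos: [0.4384, 0.151, 0.0315]
orientation: [-179.8, 0.5, -90.1]
force: [-1.2, 0.0, -0.3]
opening: 0.0659
```

```bash
python3 - <<'E'
from h import *
for n,(r) in (('scene',(200,330,350,510)),('top',(190,310,150,310))):
    s=snap(n,n+'1'); a=s['color'][r[0]:r[1],r[2]:r[3]]; cv2.imwrite(f'pics/{n}1z.png',cv2.cvtColor(cv2.resize(a,None,fx=4,fy=4,interpolation=2),cv2.COLOR_RGB2BGR))
o=ctrl.get_obs();print(o['tool_pos'],o['orientation'],o['clock'])
E
```

```text
[0.43831938 0.15092892 0.0313641 ] [-179.8228026     0.51598443  -90.05745683] 3.4
```

View pics/scene1z.png

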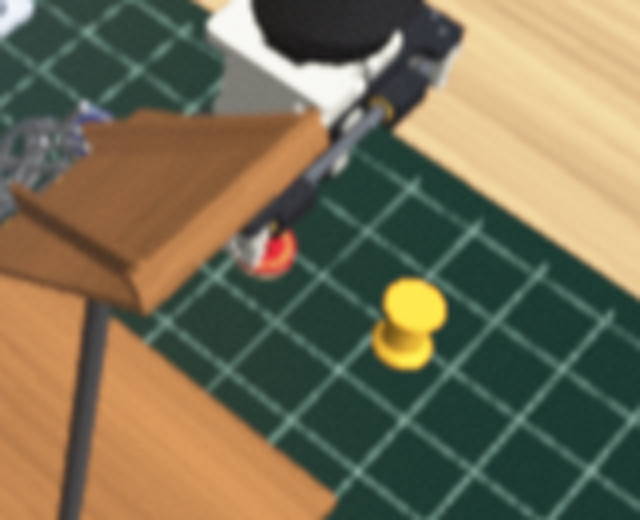

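View pics/top1z.png

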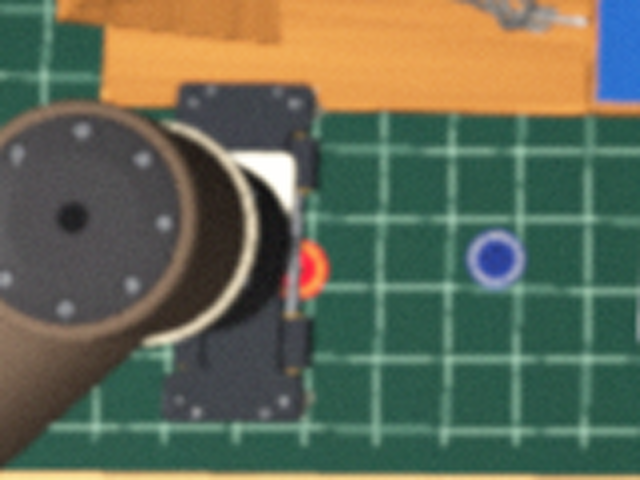

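The fingers straddle the red button, which shows at about (416,262) in the scene view and (227,257) in the top view. The TCP is off by about +5 mm in x and +4 mm in y, so I'll correct that while descending.

Emit:
move_arm(
  increments=[
    [[-5, -4, -8], 0],
    [[0, 0, -8], 0],
    [[0, 0, -4], 0],
    [[0, 0, 0], 0],
    [[0, 0, 0], 0],
    [[0, 0, 0], 0],
    [[0, 0, 0], 0],
    [[0, 0, 0], 0],
  ],
)

```text
clock: 4.2
tool_pos: [0.4327, 0.1465, 0.0097]
orientation: [-179.8, 0.5, -90.1]
force: [0.1, -0.4, 0.2]
opening: 0.0659
```

Emit:
move_arm(
  increments=[
    [[0, 0, -3], 0],
    [[0, 0, -2], 0],
    [[0, 0, 0], 0],
    [[0, 0, 0], 0],
    [[0, 0, 0], 0],
    [[0, 0, 0], 0],
    [[0, 0, 0], 0],
    [[0, 0, 0], 0],
  ],
)

```text
clock: 5.0
tool_pos: [0.433, 0.1467, 0.0046]
orientation: [-179.8, 0.5, -90.0]
force: [0.5, 0.5, -1.1]
opening: 0.0658
```

Emit:
move_arm(
  increments=[
    [[0, 0, 0], 0],
    [[0, 0, 0], 0],
    [[0, 0, 0], 0],
    [[0, 0, 0], 0],
    [[0, 0, 0], 0],
    [[0, 0, 0], 0],
    [[0, 0, 0], 0],
    [[0, 0, 0], 0],
  ],
  jaw=-0.3,
)

```text
clock: 5.8
tool_pos: [0.433, 0.1467, 0.0046]
orientation: [-179.8, 0.5, -90.0]
force: [0.1, 0.7, 0.7]
opening: 0.0305
```

```bash
python3 - <<'E'
from h import *
for n,(r) in (('scene',(200,330,350,510)),('top',(190,310,150,310))):
    s=snap(n,n+'2'); a=s['color'][r[0]:r[1],r[2]:r[3]]; cv2.imwrite(f'pics/{n}2z.png',cv2.cvtColor(cv2.resize(a,None,fx=4,fy=4,interpolation=2),cv2.COLOR_RGB2BGR))
E
```

```text
(no output)
```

View pics/scene2z.png

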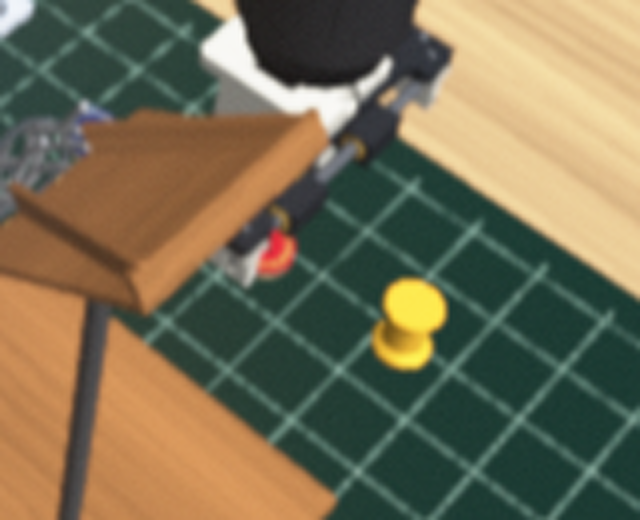

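View pics/top2z.png

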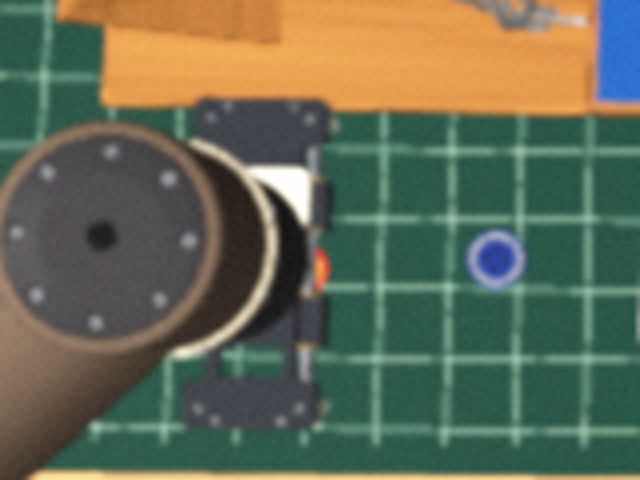

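```bash
python3 - <<'E'
from h import *
o=ctrl.get_obs();p=o['tool_pos'];print(p,o['opening'],o['force'])
for n,(r) in (('scene',(200,330,350,510)),('top',(190,310,150,310))):
    s=ld(n+'2'); a=cv2.resize(s['color'][r[0]:r[1],r[2]:r[3]],None,fx=4,fy=4,interpolation=2)
    def d(X,c):
        u,v=proj(s,X); cv2.circle(a,(int((u-r[2]+.5)*4),int((v-r[0]+.5)*4)),4,c,-1); print(n,X,u,v)
    d(p,(255,255,255)); d(p+[.015,0,0],(0,255,255)); d(p-[.015,0,0],(0,255,255)); d(p+[0,0,.066],(255,0,255)); d([.4326,.147,.01],(0,255,0))
    cv2.imwrite(f'pics/{n}2d.png',cv2.cvtColor(a,cv2.COLOR_RGB2BGR))
s=ld('scene0');h=cv2.cvtColor(s['color'],cv2.COLOR_RGB2HSV);m=((h[...,0]<8)|(h[...,0]>172))&(h[...,1]>150)&(h[...,2]>120); m[:, :400]=0;m[:,430:]=0;m[:250]=0;m[280:]=0
y,x=np.nonzero(m);print(x.mean(),y.mean(),ray(s,x.mean(),y.mean(),.01))
E
```

```text
[0.43304639 0.14675411 0.00463878] 0.030694718625446975 [-0.75300659 -0.51871699 -0.78542924]
scene [0.43304639 0.14675411 0.00463878] 415.5661276920183 262.9914747981844
scene [0.44804639 0.14675411 0.00463878] 411.7209296289758 266.69260794704996
scene [0.41804639 0.14675411 0.00463878] 419.3641322089128 259.33576703318647
scene [0.43304639 0.14675411 0.07063878] 419.605478455964 246.76081322731227
scene [0.4326, 0.147, 0.01] 416.0774834027667 261.67535300056164
top [0.43304639 0.14675411 0.00463878] 224.1006391925597 256.76641795621225
top [0.44804639 0.14675411 0.00463878] 224.31546123606338 251.01501670889257
top [0.41804639 0.14675411 0.00463878] 223.88507767156108 262.53761713356397
top [0.43304639 0.14675411 0.07063878] 219.43142348475118 255.9050293744595
top [0.4326, 0.147, 0.01] 223.6385866014034 256.8709966661403
415.7107438016529 261.0330578512397 [0.43173707 0.14523963 0.01      ]
```

View pics/scene2d.png

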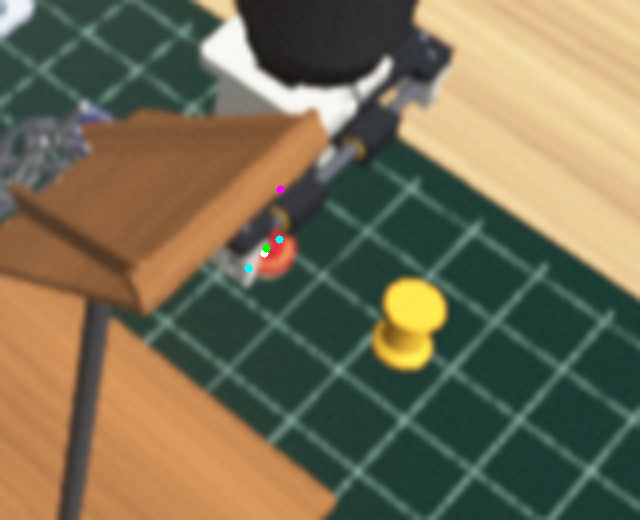

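View pics/top2d.png

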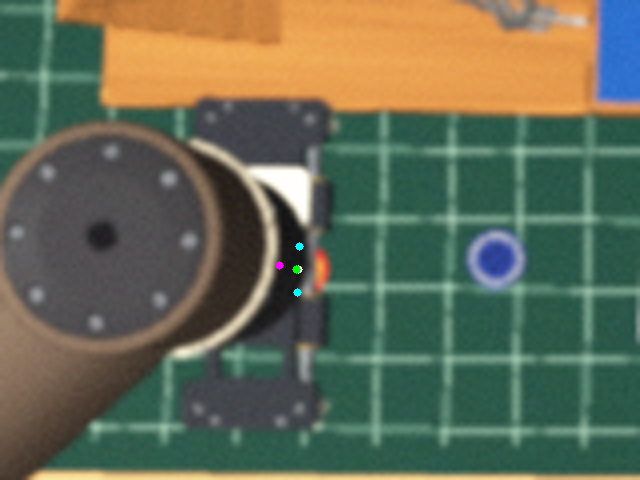

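```bash
python3 - <<'E'
from h import *
L=[]
for n,r in (('top',(240,275,205,245)),('scene',(245,280,395,440))):
    L.append(np.hstack([cv2.resize(cv2.cvtColor(ld(n+k)['color'][r[0]:r[1],r[2]:r[3]],cv2.COLOR_RGB2BGR),(260,260),interpolation=0) for k in '012']))
cv2.imwrite('pics/cmp2.png',np.vstack(L))
E
```

```text
(no output)
```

View pics/cmp2.png

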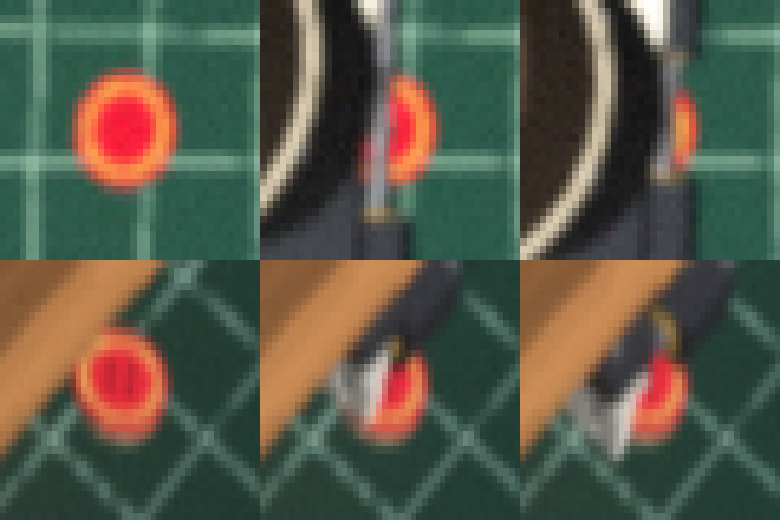

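Emit:
move_arm(
  increments=[
    [[0, 0, 0], 0],
    [[0, 0, 0], 0],
    [[0, 0, 0], 0],
    [[0, 0, 0], 0],
    [[0, 0, 0], 0],
    [[0, 0, 0], 0],
    [[0, 0, 0], 0],
    [[0, 0, 0], 0],
  ],
  jaw=-0.5,
)

```text
clock: 6.7
tool_pos: [0.433, 0.1467, 0.0046]
orientation: [-179.8, 0.5, -90.0]
force: [-0.6, 0.2, -0.5]
opening: 0.0219
```

```bash
python3 - <<'E'
from h import *
o=ctrl.get_obs();print(o['opening'],o['force'])
L=[]
for n,r in (('top',(240,275,205,245)),('scene',(245,280,395,440))):
    snap(n,n+'3')
    L.append(np.hstack([cv2.resize(cv2.cvtColor(ld(n+k)['color'][r[0]:r[1],r[2]:r[3]],cv2.COLOR_RGB2BGR),(260,260),interpolation=0) for k in '123']))
cv2.imwrite('pics/cmp3.png',np.vstack(L))
E
```

```text
0.021906329672631186 [-0.6465295   0.23097607 -0.49207098]
```

View pics/cmp3.png

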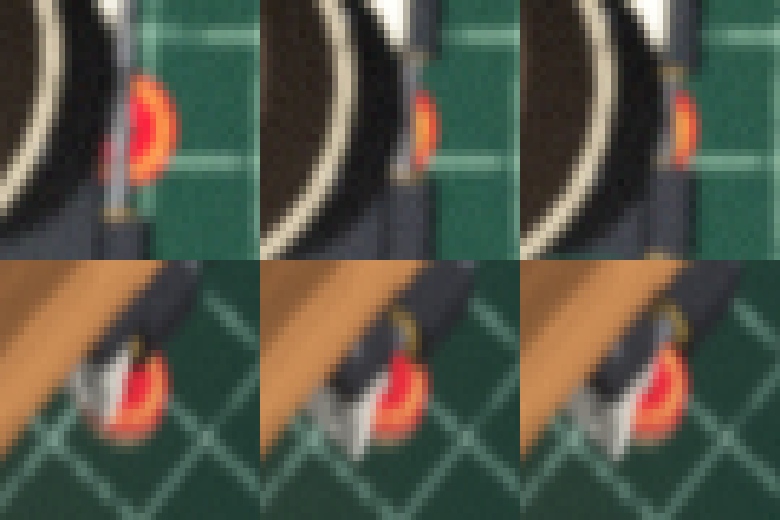

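```bash
python3 - <<'E'
from h import *
L=[]
for n,r in (('top',(225,285,200,250)),('scene',(225,285,385,435))):
    L.append(np.hstack([cv2.resize(cv2.cvtColor(ld(n+k)['color'][r[0]:r[1],r[2]:r[3]],cv2.COLOR_RGB2BGR),(380,456),interpolation=2) for k in '23']))
for i in (0,1): cv2.imwrite(f'pics/big{i}.png',L[i])
E
```

```text
(no output)
```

View pics/big0.png

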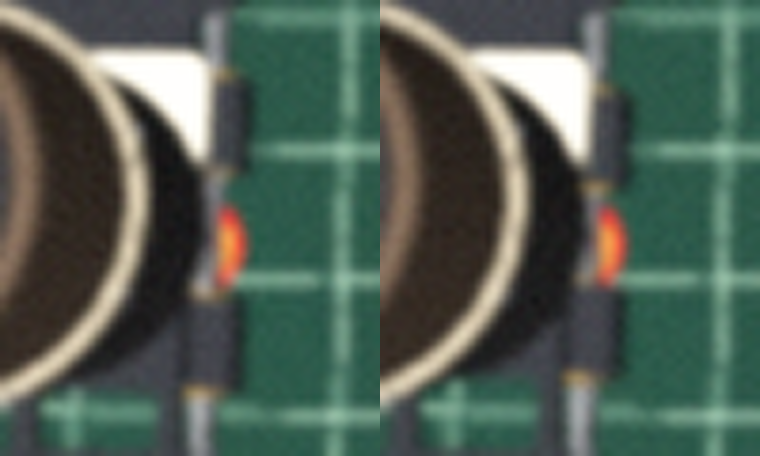

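View pics/big1.png

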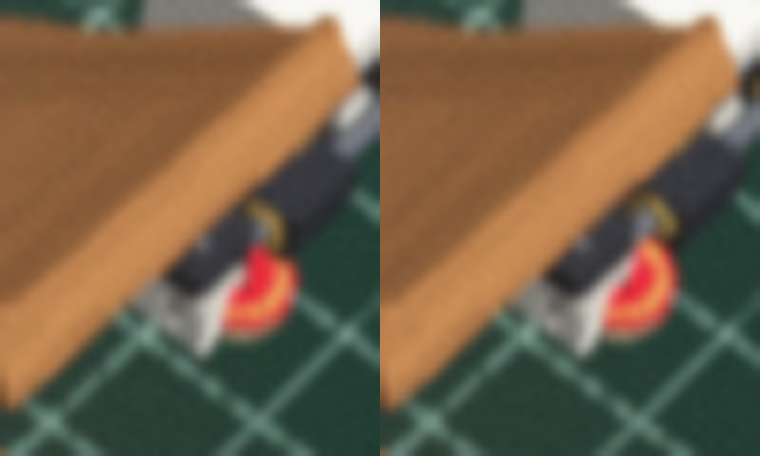

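Emit:
move_arm(
  increments=[
    [[0, 0, 5], 0],
    [[0, 0, 10], 0],
    [[0, 0, 10], 0],
    [[0, 0, 10], 0],
    [[0, 0, 10], 0],
    [[0, 0, 0], 0],
    [[0, 0, 0], 0],
    [[0, 0, 0], 0],
  ],
)

```text
clock: 7.6
tool_pos: [0.4336, 0.1472, 0.0553]
orientation: [-179.7, 0.7, -90.0]
force: [-0.1, -0.4, 0.0]
opening: 0.022
```

```bash
python3 - <<'E'
from h import *
o=ctrl.get_obs();print(o['tool_pos'],o['opening'],o['force'])
L=[]
for n,r in (('top',(225,285,200,250)),('scene',(225,285,385,435))):
    snap(n,n+'4')
    L.append(cv2.resize(cv2.cvtColor(ld(n+'4')['color'][r[0]:r[1],r[2]:r[3]],cv2.COLOR_RGB2BGR),(380,456),interpolation=2))
cv2.imwrite('pics/big4.png',np.hstack(L))
E
```

```text
[0.43361898 0.1472434  0.05527087] 0.022032658095440152 [-0.09347365 -0.44088696  0.03837174]
```

View pics/big4.png

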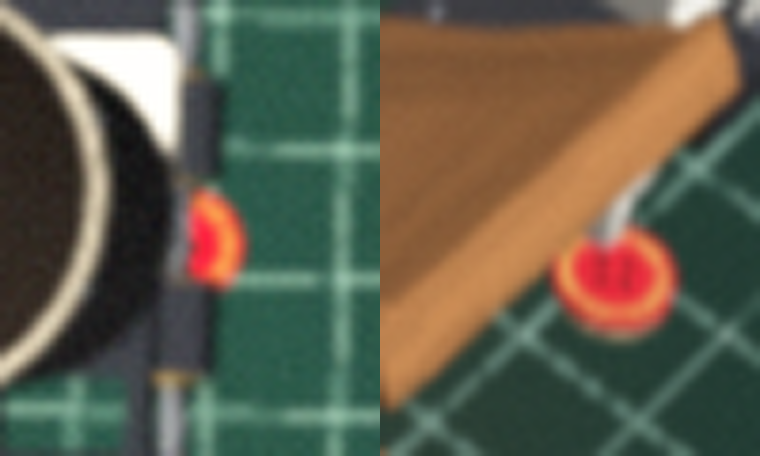

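```bash
python3 - <<'E'
from h import *
s=ld('scene2'); p=np.array([0.433,.1467,.0046])
for k,op in (('2',.0307),('2h',.038),('3',.022),('3h',.038)):
  for dx in (op/2,op/2+.006,op/2+.02):
    print(k,dx,[tuple(np.round(proj(s,p+[dx,dy,0]),1)) for dy in(-.0095,.0095)],[tuple(np.round(proj(s,p+[dx,dy,0.008]),1)) for dy in(-.0095,.0095)])
a=ld('scene4')['color'][205:300,370:450]
cv2.imwrite('pics/s4.png',cv2.cvtColor(cv2.resize(np.hstack([ld('scene'+k)['color'][225:285,390:430] for k in '1234']),None,fx=5,fy=5,interpolation=0),cv2.COLOR_RGB2BGR))
E
```

```text
2 0.01535 [(np.float64(408.5), np.float64(264.4)), (np.float64(414.8), np.float64(269.1))] [(np.float64(408.9), np.float64(262.5)), (np.float64(415.3), np.float64(267.2))]
2 0.02135 [(np.float64(406.9), np.float64(265.9)), (np.float64(413.2), np.float64(270.6))] [(np.float64(407.3), np.float64(264.0)), (np.float64(413.7), np.float64(268.8))]
2 0.03535 [(np.float64(403.3), np.float64(269.4)), (np.float64(409.6), np.float64(274.2))] [(np.float64(403.7), np.float64(267.5)), (np.float64(410.0), np.float64(272.3))]
2h 0.019 [(np.float64(407.5), np.float64(265.3)), (np.float64(413.9), np.float64(270.0))] [(np.float64(408.0), np.float64(263.4)), (np.float64(414.3), np.float64(268.2))]
2h 0.025 [(np.float64(406.0), np.float64(266.8)), (np.float64(412.3), np.float64(271.6))] [(np.float64(406.4), np.float64(264.9)), (np.float64(412.8), np.float64(269.7))]
2h 0.039 [(np.float64(402.3), np.float64(270.3)), (np.float64(408.6), np.float64(275.1))] [(np.float64(402.7), np.float64(268.4)), (np.float64(409.1), np.float64(273.2))]
3 0.011 [(np.float64(409.6), np.float64(263.3)), (np.float64(415.9), np
[... 251 characters left out ...]
.float64(267.7))]
3 0.031 [(np.float64(404.4), np.float64(268.3)), (np.float64(410.7), np.float64(273.1))] [(np.float64(404.8), np.float64(266.4)), (np.float64(411.2), np.float64(271.2))]
3h 0.019 [(np.float64(407.5), np.float64(265.3)), (np.float64(413.9), np.float64(270.0))] [(np.float64(408.0), np.float64(263.4)), (np.float64(414.3), np.float64(268.2))]
3h 0.025 [(np.float64(406.0), np.float64(266.8)), (np.float64(412.3), np.float64(271.6))] [(np.float64(406.4), np.float64(264.9)), (np.float64(412.8), np.float64(269.7))]
3h 0.039 [(np.float64(402.3), np.float64(270.3)), (np.float64(408.6), np.float64(275.1))] [(np.float64(402.7), np.float64(268.4)), (np.float64(409.1), np.float64(273.2))]
```

View pics/s4.png

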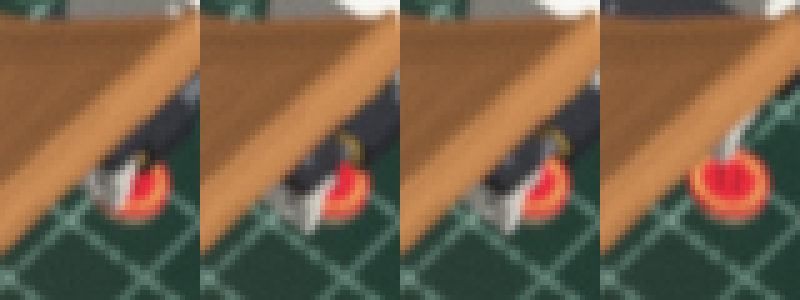

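```bash
python3 - <<'E'
from h import *
for k in '23':
    a=ld('scene'+k)['color'][255:276,403:424].astype(int)
    print(k); print(a[...,1])
print((ld('scene4')['color'].astype(int)-ld('scene0')['color'])[255:272:2,408:424:2,1])
E
```

```text
2
[[139 141 139 139 137 135 131 122 108  83  65  60  56  59  63  83 107 109
  103  63  41]
 [142 140 140 137 137 130 120 107 102  81  62  58  57  56  61  78  93  93
   94  60  39]
 [140 139 138 135 131 119  98  86  93  78  62  58  56  54  55  66  71  77
   77  52  42]
 [139 138 135 130 121  99  74  65  70  65  59  56  54  53  50  53  51  60
   63  50  48]
 [139 137 131 118  93  70  56  55  60  57  56  58  67  82  63  47  47  63
   82  80  62]
 [132 131 124  96  65  49  50  54  55  56  58  74 114 129  88  51  47  66
  102 111  74]
 [131 127 116  83  52  39  43  49  53  58  77 121 158 154  93  51  45  70
  115 129  82]
 [127 124 117 101  76  52  42  42  54  78 121 163 163 128  71  48  51  81
  131 132  90]
 [124 123 124 119  99  75  59  58  84 123 170 185 140  81  49  48  69 111
  144 127 103]
 [121 122 128 130 106  92  91 102 137 172 197 182 117  73  67  78 102 139
  134 104 102]
 [108 119 128 129 109 100 109 128 165 193 202 176 126 105 109 123 125 133
  109  77  80]
 [ 94 113 132 130 128 118 117 132 163 192 198 160 120 110 112 123 116 104
   85  69  66]
 [103 128 136 131 142 134 124 
[... 2259 characters left out ...]
  64  64  62
   62  60  61]
 [ 65  64  70  80  96 112 108  94  86  74  65  62  61  61  62  63  63  63
   62  63  62]
 [ 64  63  63  66  82 106 118 104  81  68  64  62  62  62  63  63  63  62
   63  62  65]
 [ 62  62  63  62  68  80  96 102  94  90  79  65  62  62  60  64  60  65
   63  66  83]
 [ 64  62  62  65  62  64  71  78  97 114 106  78  67  61  63  63  63  62
   67  83 102]]
[[  5   1 -20  26  63   7   2   4]
 [  6   4  -9  41  24   1   4   3]
 [  5   3   1   3   2   3   3   1]
 [  4   3   4   1   1   2   3   4]
 [  2   4   3   3   4   0   3   3]
 [  5   2   6   3   4   1   5   4]
 [  0   3   1   4   4   3   3   1]
 [  2   1   3   2   5   4   4   5]
 [  2   2   3   2   3   2   3   2]]
```

Emit:
move_arm(
  increments=[
    [[0, -20, 40], 0],
    [[0, -20, 40], 0],
    [[0, -20, 40], 0],
    [[0, -20, 40], 0],
    [[0, -20, 40], 0],
    [[0, 0, 0], 0],
    [[0, 0, 0], 0],
    [[0, 0, 0], 0],
  ],
)

```text
clock: 8.5
tool_pos: [0.4299, 0.0409, 0.2587]
orientation: [179.9, 0.2, -90.0]
force: [-0.3, 0.6, 0.3]
opening: 0.0218
```

```bash
python3 - <<'E'
from h import *
o=ctrl.get_obs();p=o['tool_pos'];print(p,o['opening'])
s=snap('scene','scene5');u,v=map(int,proj(s,p));print(u,v)
a=s['color'][max(0,v-80):v+40,u-80:u+80];cv2.imwrite('pics/s5.png',cv2.cvtColor(cv2.resize(a,None,fx=5,fy=5,interpolation=2),cv2.COLOR_RGB2BGR))
E
```

```text
[0.42990282 0.04086626 0.25872515] 0.02180210648795485
393 164
```

View pics/s5.png

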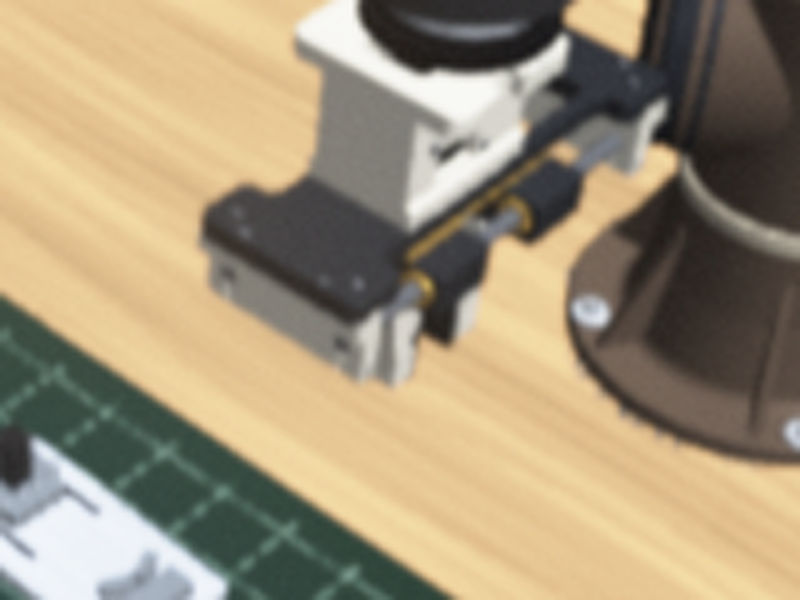

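```bash
python3 - <<'E'
from h import *
s=ld('scene5');p=np.array([.4299,.0409,.2587])
v0=84;u0=313
a=cv2.resize(s['color'][v0:v0+120,u0:u0+160],None,fx=5,fy=5,interpolation=2)
def P(d): 
    u,v=proj(s,p+np.array(d)); return int((u-u0+.5)*5),int((v-v0+.5)*5)
def box(x0,x1,y0,y1,z0,z1,c):
    for z in (z0,z1):
        q=[P((x,y,z)) for x,y in((x0,y0),(x1,y0),(x1,y1),(x0,y1))]
        cv2.polylines(a,[np.array(q)],1,c,1)
        if z==z0:b=q
    for m,n in zip(b,q): cv2.line(a,m,n,c,1)
box(-.0965,.0965,-.039,.039,.066,.1,(255,0,0))
box(.011,.031,-.0095,.0095,0,.066,(0,255,0))
box(-.031,-.011,-.0095,.0095,0,.066,(0,0,255))
cv2.imwrite('pics/s5d.png',cv2.cvtColor(a,cv2.COLOR_RGB2BGR))
s=ld('scene5');cv2.imwrite('pics/s5full.png',cv2.cvtColor(s['color'],cv2.COLOR_RGB2BGR))
E
```

```text
(no output)
```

View pics/s5d.png

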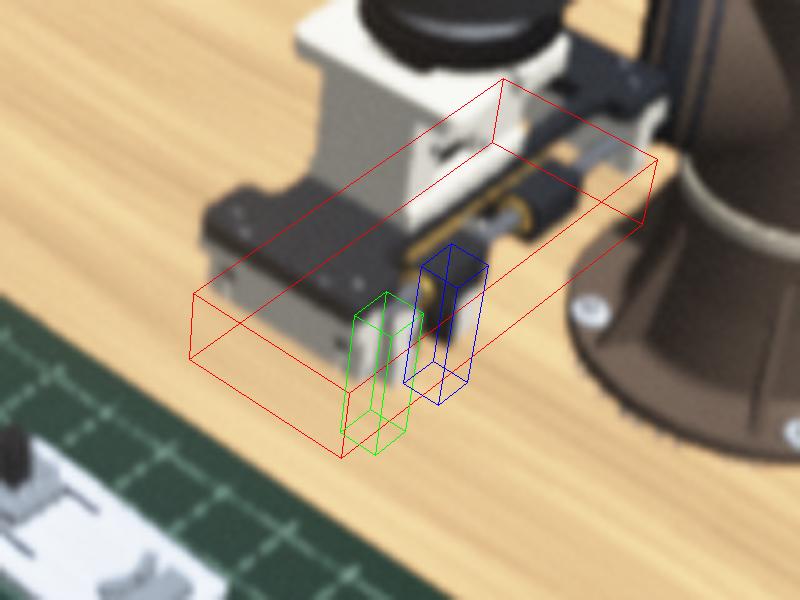

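```bash
cat >> h.py <<'E'
def boxes(s,p,op,f,fx=5,W=80,tz=0):
    u,v=proj(s,p); u0=max(0,int(u)-W); v0=max(0,int(v)-W+10)
    a=cv2.resize(s['color'][v0:v0+120,u0:u0+160],None,fx=5,fy=5,interpolation=2)
    def P(d):
        u,v=proj(s,p+np.array(d)); return int((u-u0+.5)*5),int((v-v0+.5)*5)
    def box(x0,x1,y0,y1,z0,z1,c):
        for z in (z0,z1):
            q=[P((x,y,z)) for x,y in((x0,y0),(x1,y0),(x1,y1),(x0,y1))]
            cv2.polylines(a,[np.array(q)],1,c,1)
            if z==z0:b=q
        for m,n in zip(b,q): cv2.line(a,m,n,c,1)
    box(-.0965,.0965,-.039,.039,.066,.1,(255,0,0))
    box(op/2,op/2+.02,-.0095,.0095,0,.066,(0,255,0))
    box(-op/2-.02,-op/2,-.0095,.0095,0,.066,(0,0,255))
    cv2.imwrite(f'pics/{f}.png',cv2.cvtColor(a,cv2.COLOR_RGB2BGR))
E
python3 - <<'E'
from h import *
o=ctrl.get_obs();print(o['clock'],o['tool_pos'],o['joint_pos'],o['qvel'])
for n in('scene','top'):
    s=snap(n,n+'6');boxes(s,o['tool_pos'],o['opening'],n+'6d')
s=ld('scene2');boxes(s,np.array([.433,.1467,.0046]),.0305,'scene2b')
E
```

```text
8.55 [0.42955487 0.04092079 0.25820785] [ 31.56756699  -5.46501244 -21.6832001   -0.26101177 -73.80982975
 -31.49013472] [ 0.23391669  0.54927764 -0.46671856 -0.21509109 -0.15200551 -0.03754883]
```

View pics/scene6d.png

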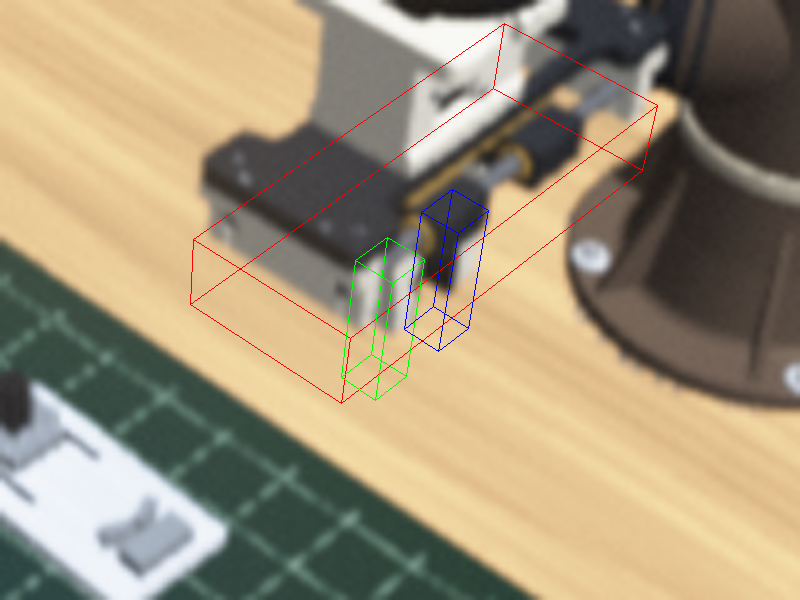

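View pics/top6d.png

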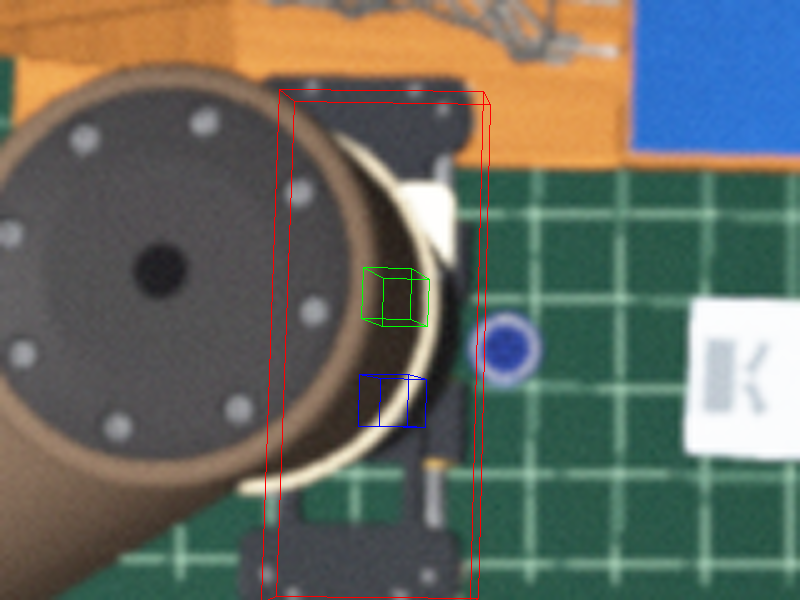

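View pics/scene2b.png

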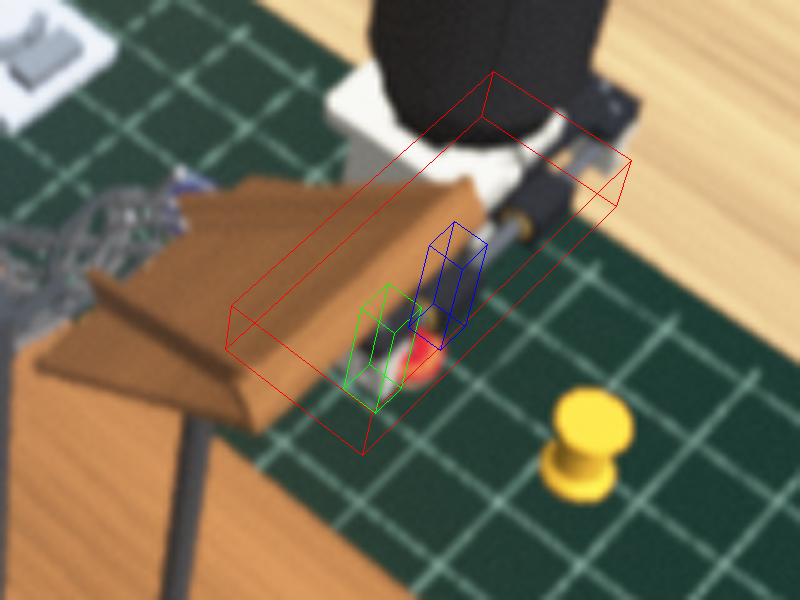

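```bash
python3 - <<'E'
from h import *
from scipy.optimize import least_squares
s=ld('scene6')
p6=np.array([.42955,.0409,.2582]);p2=np.array([.433,.1467,.0046])
def org(s,p):
    u,v=proj(s,p);return max(0,int(u)-80),max(0,int(v)-70)
def full(p,c): u,v=org(s,p);return np.array([u+c[0]/5-.5,v+c[1]/5-.5])
for c6,c2 in (((385,330),(385,405)),((445,290),(385,405)),((470,275),(385,405))):
    a=full(p6,c6);b=full(p2,c2)
    r=least_squares(lambda d:np.r_[np.array(proj(s,p6+d))-a,np.array(proj(s,p2+d))-b],[0,0,.03])
    print(c6,r.x,r.fun)
E
```

```text
(385, 330) [0.0841905  0.04179141 0.09696487] [-1.68280398  0.38787009  1.93967362 -0.44707607]
(445, 290) [0.09351665 0.05973    0.13176781] [-7.29808075  1.61360575  8.46342354 -1.871263  ]
(470, 275) [0.09627247 0.06634302 0.14385414] [-9.5932695   2.08417812 11.14993789 -2.42237088]
```

```bash
python3 - <<'E'
from h import *
L=[]
for k in ('scene6','top6'):
    s=ld(k);u,v=map(int,proj(s,np.array([.42955,.0409,.2582])))
    if k=='top6':u+=5
    a=s['color'][max(0,v-70):v+30,u-50:u+50]
    L.append(cv2.resize(a,(400,400 if a.shape[0]==100 else 4*a.shape[0]),interpolation=1)[:400])
h=min(x.shape[0] for x in L)
cv2.imwrite('pics/both6.png',cv2.cvtColor(cv2.resize(L[0],(800,800))[:600] if 0 else L[0],cv2.COLOR_RGB2BGR))
a=ld('scene6')['color'][95:175,345:465];cv2.imwrite('pics/z6.png',cv2.cvtColor(cv2.resize(a,(780,520),interpolation=2),cv2.COLOR_RGB2BGR))
E
```

```text
(no output)
```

View pics/z6.png

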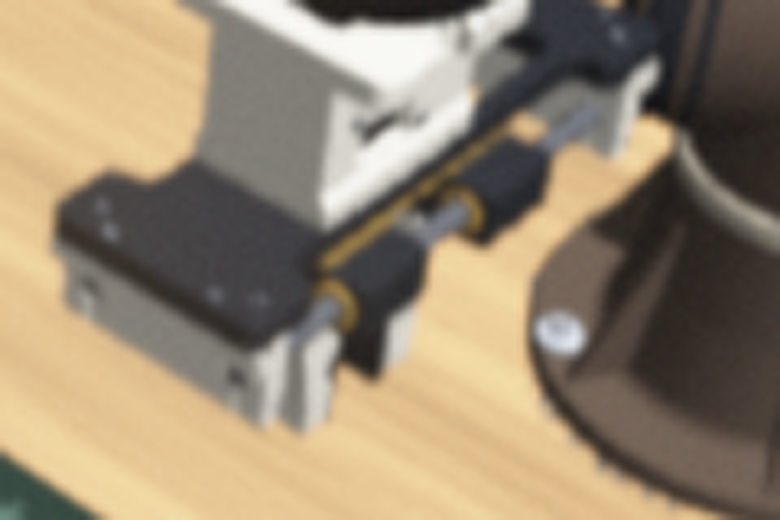

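Emit:
move_arm(
  increments=[
    [[0, 0, 0], -0.145],
    [[0, 0, 0], -0.145],
    [[0, 0, 0], -0.145],
    [[0, 0, 0], -0.145],
    [[0, 0, 0], -0.145],
    [[0, 0, 0], -0.145],
    [[0, 0, 0], -0.145],
    [[0, 0, 0], 0],
  ],
)

```text
clock: 9.45
tool_pos: [0.4264, 0.0427, 0.2498]
orientation: [179.4, -0.7, -150.0]
force: [0.1, 0.2, -0.6]
opening: 0.0221
```

```bash
python3 - <<'E'
from h import *
s=snap('scene','scene7');o=ctrl.get_obs();p=o['tool_pos'];print(p,o['orientation'])
u,v=proj(s,p);print(u,v)
a=s['color'][95:195,330:480].copy();a=cv2.resize(a,(780,520),interpolation=2);cv2.circle(a,(int((u+.5-330)*5.2),int((v+.5-95)*5.2)),4,(255,0,0),1)
cv2.imwrite('pics/z7.png',cv2.cvtColor(a,cv2.COLOR_RGB2BGR))
E
```

```text
[0.42638577 0.04264885 0.24972153] [ 179.43070561   -0.66801598 -149.70084785]
394.69867326019016 167.57526128553673
```

View pics/z7.png

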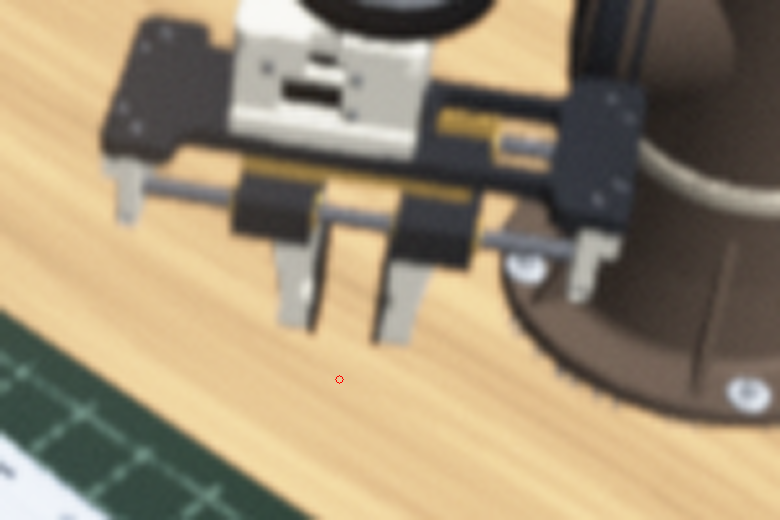

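```bash
python3 - <<'E'
from h import *
s=ld('scene7');p=np.array([.4264,.0427,.2497]);yaw=np.radians(-149.7)
f=lambda c:(330+c[0]/5.2-.5,95+c[1]/5.2-.5)
# tool y dir (jaw), tool x dir
ty=np.array([np.sin(yaw),-np.cos(yaw),0]);tx=np.array([np.cos(yaw),np.sin(yaw),0])
print(ty,tx)
near=p-tx*.0095 # toward camera (+x,+y)
for dz in (0,.01,.02,.025,.03,.035,.04):
    q=near+[0,0,dz]; a=[((np.array(proj(s,q+k*ty))+.5-[330,95])*5.2).round() for k in(-.011,.011)]
    print(dz,a,((np.array(proj(s,p+[0,0,dz]))+.5-[330,95])*5.2).round())
E
```

```text
[-0.50452762  0.86339555  0.        ] [-0.86339555 -0.50452762  0.        ]
0 [array([309., 391.]), array([362., 401.])] [339. 380.]
0.01 [array([311., 374.]), array([365., 383.])] [342. 363.]
0.02 [array([314., 356.]), array([368., 365.])] [344. 345.]
0.025 [array([315., 347.]), array([369., 356.])] [346. 336.]
0.03 [array([316., 338.]), array([371., 347.])] [347. 327.]
0.035 [array([318., 329.]), array([372., 338.])] [349. 318.]
0.04 [array([319., 320.]), array([374., 329.])] [350. 309.]
```

The tips sit at (313–375, ~338) in the crop, but the reported TCP projects to (339,380). So the real fingertips are about 32 mm above the reported tool_pos. That explains the miss: the fingers closed above the button, which never moved. I'll apply this z offset and descend while watching the force.

Emit:
move_arm(
  increments=[
    [[1, 15, -15], 0.148],
    [[1, 15, -15], 0.148],
    [[1, 15, -15], 0.148],
    [[1, 15, -15], 0.148],
    [[1, 15, -15], 0.148],
    [[1, 15, -15], 0.148],
    [[0, 13, -15], 0.148],
    [[0, 0, -15], 0.0],
  ],
  jaw=0.5,
)

```text
clock: 10.3
tool_pos: [0.4327, 0.1505, 0.1245]
orientation: [179.4, -0.7, -88.4]
force: [-1.0, 0.2, 0.1]
opening: 0.0656
```

Emit:
move_arm(
  increments=[
    [[0, 0, -20], 0],
    [[0, 0, -20], 0],
    [[0, 0, -20], 0],
    [[0, 0, -20], 0],
    [[0, 0, -15], 0],
    [[0, 0, 0], 0],
    [[0, 0, 0], 0],
    [[0, 0, 0], 0],
  ],
)

```text
clock: 11.1
tool_pos: [0.4304, 0.1508, 0.0224]
orientation: [179.0, -1.0, -86.1]
force: [0.2, 0.5, 0.0]
opening: 0.0659
```

Emit:
move_arm(
  increments=[
    [[2, -5, -10], -0.06],
    [[0, 0, -15], 0],
    [[0, 0, -10], 0],
    [[0, 0, 0], 0],
    [[0, 0, 0], 0],
    [[0, 0, 0], 0],
    [[0, 0, 0], 0],
    [[0, 0, 0], 0],
  ],
)

```text
clock: 11.9
tool_pos: [0.4362, 0.1491, -0.008]
orientation: [179.5, -0.6, -89.3]
force: [-0.5, 0.1, 0.6]
opening: 0.0658
```

```bash
python3 - <<'E'
from h import *
o=ctrl.get_obs();p=o['tool_pos'];print(p,o['orientation'])
L=[]
for n in('scene','top'):
    s=snap(n,n+'8'); u,v=map(int,proj(s,[.432,.146,.01])); L.append(cv2.resize(s['color'][v-30:v+30,u-30:u+30],(390,390),interpolation=2))
cv2.imwrite('pics/z8.png',cv2.cvtColor(np.hstack(L),cv2.COLOR_RGB2BGR))
E
```

```text
[ 0.43616702  0.14907103 -0.00796599] [179.47157426  -0.63582242 -89.27499734]
```

View pics/z8.png

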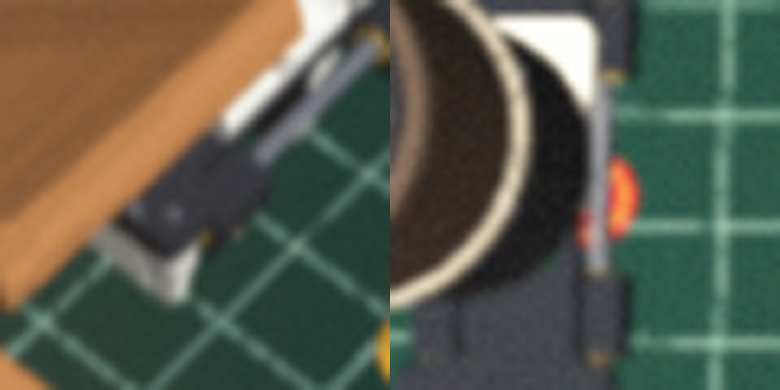

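Emit:
move_arm(
  increments=[
    [[-4, -3, -8], 0],
    [[0, 0, -6], 0],
    [[0, 0, 0], 0],
    [[0, 0, -2], 0],
    [[0, 0, 0], 0],
    [[0, 0, 0], 0],
    [[0, 0, 0], 0],
    [[0, 0, 0], 0],
  ],
)

```text
clock: 12.8
tool_pos: [0.4315, 0.1455, -0.0257]
orientation: [179.4, -0.7, -89.3]
force: [0.8, 0.5, 0.8]
opening: 0.0657
```

Emit:
move_arm(
  increments=[
    [[0, 0, -1], 0],
    [[0, 0, 0], 0],
    [[0, 0, -1], 0],
    [[0, 0, 0], 0],
    [[0, 0, 0], 0],
    [[0, 0, 0], 0],
    [[0, 0, 0], 0],
    [[0, 0, 0], 0],
  ],
)

```text
clock: 13.6
tool_pos: [0.4319, 0.1458, -0.0274]
orientation: [179.5, -0.6, -89.3]
force: [-0.4, -0.5, 0.9]
opening: 0.0655
```

Emit:
move_arm(
  increments=[
    [[0, 0, 0], 0],
    [[0, 0, 0], 0],
    [[0, 0, 0], 0],
    [[0, 0, 0], 0],
    [[0, 0, 0], 0],
    [[0, 0, 0], 0],
    [[0, 0, 0], 0],
    [[0, 0, 0], 0],
  ],
  jaw=-0.3,
)

```text
clock: 14.4
tool_pos: [0.432, 0.1459, -0.0275]
orientation: [179.5, -0.6, -89.3]
force: [0.2, 0.6, 0.8]
opening: 0.0364
```

Emit:
move_arm(
  increments=[
    [[0, 0, 15], 0],
    [[0, 0, 35], 0],
    [[0, 0, 48], 0],
    [[0, 0, 48], 0],
    [[0, 0, 48], 0],
    [[0, 0, 48], 0],
    [[0, 0, 48], 0],
    [[0, 0, 45], 0],
  ],
)

```text
clock: 15.2
tool_pos: [0.424, 0.1396, 0.3139]
orientation: [178.7, -1.2, -89.3]
force: [1.3, 0.9, -1.1]
opening: 0.0367
```

```bash
python3 - <<'E'
from h import *
o=ctrl.get_obs();p=o['tool_pos'];print(p,o['orientation'],o['opening'])
s=snap('scene','scene9');u,v=map(int,proj(s,p+[0,0,.03]));v=max(v,50)
cv2.imwrite('pics/z9.png',cv2.cvtColor(cv2.resize(s['color'][v-50:v+50,u-60:u+60],(780,650)[:2],interpolation=2)[:600],cv2.COLOR_RGB2BGR))
E
```

```text
[0.42399237 0.13958323 0.31388211] [178.74688602  -1.15697057 -89.33847188] 0.03673018223893129
```

View pics/z9.png

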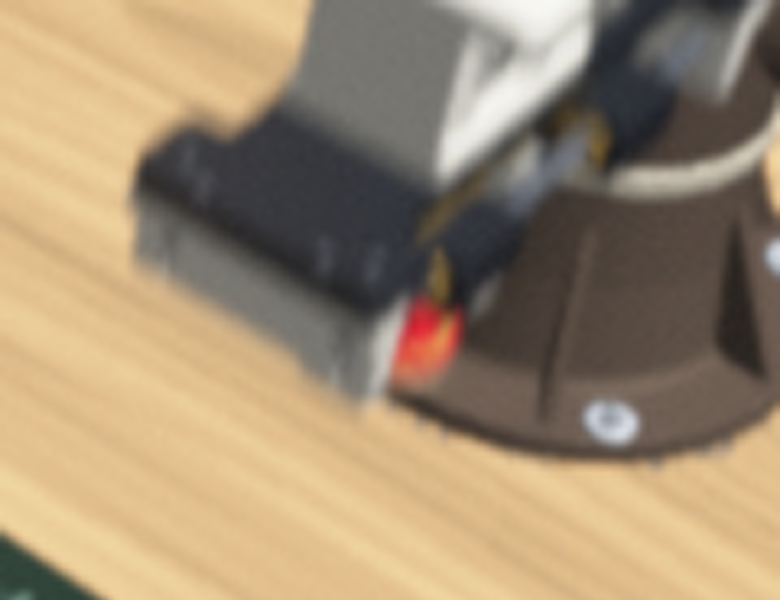

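The red button is held (crop (430,340), opening 37 mm). On to the infeed.

Emit:
move_arm(
  increments=[
    [[40, 6, 0], 0],
    [[40, 6, 0], 0],
    [[40, 6, 0], 0],
    [[40, 6, 0], 0],
    [[25, 4, 0], 0],
    [[0, 0, 0], 0],
    [[0, 0, 0], 0],
    [[0, 0, 0], 0],
  ],
)

```text
clock: 16.05
tool_pos: [0.6186, 0.1692, 0.3236]
orientation: [179.6, -0.6, -89.2]
force: [-0.5, -0.9, -0.3]
opening: 0.0367
```

Emit:
move_arm(
  increments=[
    [[-7, -1, -20], 0],
    [[0, 0, -20], 0],
    [[0, 0, -20], 0],
    [[0, 0, -4], 0],
    [[0, 0, 0], 0],
    [[0, 0, 0], 0],
    [[0, 0, 0], 0],
    [[0, 0, 0], 0],
  ],
)

```text
clock: 16.85
tool_pos: [0.6084, 0.1686, 0.2655]
orientation: [-179.9, -0.3, -89.1]
force: [-0.3, 1.0, 0.3]
opening: 0.0368
```

```bash
python3 - <<'E'
from h import *
o=ctrl.get_obs();p=o['tool_pos'];print(p,o['orientation'],o['opening'],o['force'])
L=[]
for n in('scene','top'):
    s=snap(n,n+'10'); u,v=map(int,proj(s,[.611,.168,.262])); L.append(cv2.resize(s['color'][v-45:v+45,u-40:u+40],(400,450),interpolation=2))
cv2.imwrite('pics/z10.png',cv2.cvtColor(np.hstack(L),cv2.COLOR_RGB2BGR))
E
```

```text
[0.60841367 0.16857335 0.26552847] [-179.91227731   -0.28301551  -89.07214179] 0.03678934896096398 [-0.31378662  1.00377926  0.25741661]
```

View pics/z10.png

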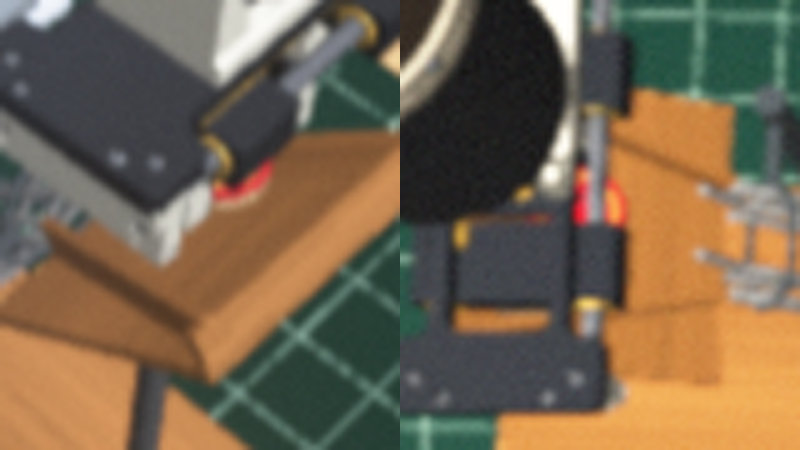

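```bash
python3 - <<'E'
from h import *
s=ld('top10');u0,v0=map(int,proj(s,[.611,.168,.262]))
P=lambda X:((np.array(proj(s,X))-[u0-40,v0-45]+.5)*5+[400,0]).round()
for X in ([.6084,.1686,.295],[.6084+.019,.1686,.295],[.6084-.019,.1686,.295],[.6084,.1496,.295],[.6115,.168,.262],[.6115,.12,.23],[.6745,.12,.23],[.5485,.12,.23]):print(X,P(X))
a=s['color'][v0-45:v0+45,u0-10:u0+10];print(u0,v0)
h=cv2.cvtColor(s['color'],cv2.COLOR_RGB2HSV);m=((h[...,0]<6)|(h[...,0]>172))&(h[...,1]>180)&(h[...,2]>150)
ys,xs=np.nonzero(m[v0-30:v0+30,u0-20:u0+20]);print(xs.min()+u0-20,xs.max()+u0-20,ys.min()+v0-30,ys.max()+v0-30)
E
```

```text
[0.6084, 0.1686, 0.295] [583. 217.]
[0.6274000000000001, 0.1686, 0.295] [585. 173.]
[0.5894, 0.1686, 0.295] [581. 262.]
[0.6084, 0.1496, 0.295] [629. 218.]
[0.6115, 0.168, 0.262] [603. 227.]
[0.6115, 0.12, 0.23] [729. 244.]
[0.6745, 0.12, 0.23] [735. 105.]
[0.5485, 0.12, 0.23] [724. 385.]
196 169
191 200 161 168
```

Emit:
move_arm(
  increments=[
    [[3, 0, -5], 0],
    [[0, 0, -4], 0],
    [[0, 0, 0], 0],
    [[0, 0, 0], 0],
    [[0, 0, 0], 0],
    [[0, 0, 0], 0],
    [[0, 0, 0], 0],
    [[0, 0, 0], 0],
  ],
)

```text
clock: 17.75
tool_pos: [0.6119, 0.1684, 0.2552]
orientation: [-180.0, -0.3, -89.1]
force: [-0.2, 1.1, 0.1]
opening: 0.0363
```

Emit:
move_arm(
  increments=[
    [[0, 0, 0], 0],
    [[0, 0, 0], 0],
    [[0, 0, 0], 0],
    [[0, 0, 0], 0],
    [[0, 0, 20], 0],
    [[0, 0, 40], 0],
    [[0, 0, 20], 0],
    [[0, 0, 0], 0],
  ],
  jaw=0.3,
)

```text
clock: 18.55
tool_pos: [0.611, 0.1679, 0.3371]
orientation: [179.9, -0.4, -89.1]
force: [0.2, -0.5, 0.5]
opening: 0.0573
```

```bash
python3 - <<'E'
from h import *
o=ctrl.get_obs();p=o['tool_pos'];print(p,o['orientation'],o['opening'],o['clock'])
L=[]
for n in('scene','top'):
    s=snap(n,n+'11'); L.append(cv2.resize(s['color'][100:300,150:400] if n=='top' else s['color'][180:380,220:470],(400,320),interpolation=2))
cv2.imwrite('pics/z11.png',cv2.cvtColor(np.hstack(L),cv2.COLOR_RGB2BGR))
E
```

```text
[0.61097839 0.16787454 0.33706768] [179.93105798  -0.38128563 -89.10150196] 0.05726174346616148 18.55
```

View pics/z11.png

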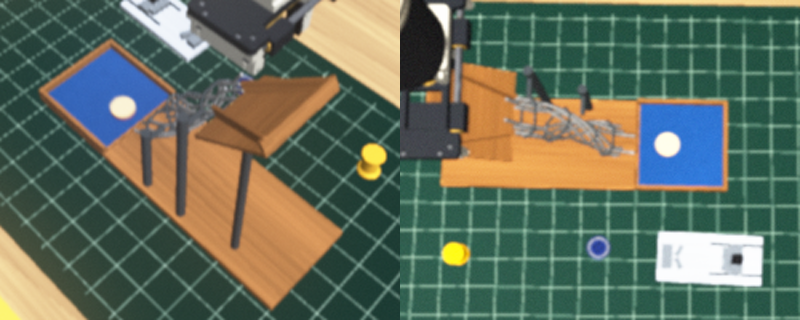

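The button came through and lies in the tray with its pale back up: crop (122,107) in the scene view and (668,144) in the top view. I'll move over the tray, then measure it once it has stopped.

Emit:
move_arm(
  increments=[
    [[0, -45, 0], 0],
    [[0, -45, 0], 0],
    [[0, -45, 0], 0],
    [[0, -45, -20], 0],
    [[0, -45, -40], 0],
    [[0, -30, -40], 0],
    [[0, 0, -40], 0],
    [[0, 0, 0], 0],
  ],
)

```text
clock: 19.45
tool_pos: [0.6025, -0.0856, 0.1871]
orientation: [179.0, -0.5, -89.0]
force: [0.1, -0.8, -0.8]
opening: 0.0569
```

```bash
python3 - <<'E'
from h import *
o=ctrl.get_obs();p=o['tool_pos'];print(p,o['orientation'],o['opening'],o['clock'])
for n in('scene','top'):
  for k in ('11','12'):
    s=snap(n,n+k) if k=='12' else ld(n+k)
    h=cv2.cvtColor(s['color'],cv2.COLOR_RGB2HSV).astype(int)
    m=np.zeros(h.shape[:2],bool)
    pts=np.array([proj(s,X) for X in ([.685,-.045,.015],[.54,-.045,.015],[.54,-.19,.015],[.685,-.19,.015])]).astype(np.int32)
    z=np.zeros(h.shape[:2],np.uint8);cv2.fillPoly(z,[pts],1)
    m=((z>0)&(h[...,2]>170)&(h[...,1]<110)&(h[...,0]<40)).astype(np.uint8)
    nn,l,st,c=cv2.connectedComponentsWithStats(m)
    for i in range(1,nn):
        if st[i,4]>30: print(n,k,c[i],st[i],ray(s,*c[i],.022).round(4))
s=ld('scene12');cv2.imwrite('pics/z12.png',cv2.cvtColor(cv2.resize(s['color'][130:330,200:450],(750,600)),cv2.COLOR_RGB2BGR))
E
```

```text
[ 0.60254483 -0.08561485  0.18711385] [178.96494548  -0.46504608 -88.98579587] 0.05691453353728953 19.45
scene 11 [296.17682927 246.90853659] [289 241  15  13 164] [ 0.6121 -0.0825  0.022 ]
scene 12 [290.14197531 241.25308642] [283 235  15  13 162] [ 0.6109 -0.1057  0.022 ]
top 11 [352. 190.] [352 166   1  49  49] [ 0.6116 -0.1871  0.022 ]
top 11 [316.69186047 189.78488372] [310 183  15  15 172] [ 0.611  -0.0937  0.022 ]
top 12 [312.52941176 163.23529412] [299 162  27   4  68] [ 0.6826 -0.0819  0.022 ]
```

View pics/z12.png

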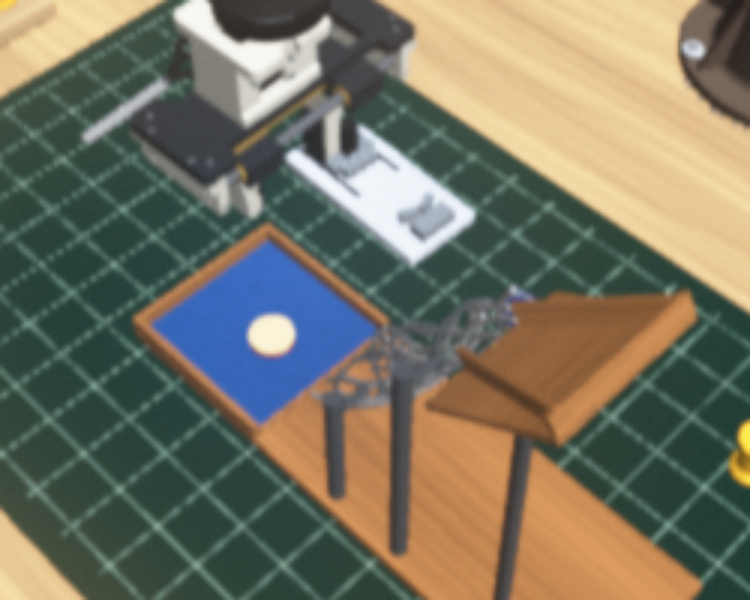

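Emit:
move_arm(
  increments=[
    [[9, -20, -15], 0],
    [[0, 0, -35], 0],
    [[0, 0, -35], 0],
    [[0, 0, -35], 0],
    [[0, 0, -20], 0],
    [[0, 0, 0], 0],
    [[0, 0, 0], 0],
    [[0, 0, 0], 0],
  ],
)

```text
clock: 20.35
tool_pos: [0.6325, -0.0995, 0.0719]
orientation: [-178.7, -0.7, -88.1]
force: [-0.2, 0.5, -0.2]
opening: 0.0574
```

```bash
python3 - <<'E'
from h import *
o=ctrl.get_obs();p=o['tool_pos'];print(p,o['orientation'],o['opening'],o['clock'])
s=snap('scene','scene13');
h=cv2.cvtColor(s['color'],cv2.COLOR_RGB2HSV).astype(int);m=((h[...,2]>170)&(h[...,1]<110)&(h[...,0]<40)&(h[...,0]>8));ys,xs=np.nonzero(m[225:260,275:310]);print(xs.mean()+275,ys.mean()+225,len(xs))
cv2.imwrite('pics/z13.png',cv2.cvtColor(cv2.resize(s['color'][200:280,240:340],(750,600),interpolation=2),cv2.COLOR_RGB2BGR))
E
```

```text
[ 0.63253771 -0.09946286  0.07192324] [-178.66751825   -0.67547496  -88.11925428] 0.05737523373085419 20.35
289.7378048780488 241.1158536585366 164
```

View pics/z13.png

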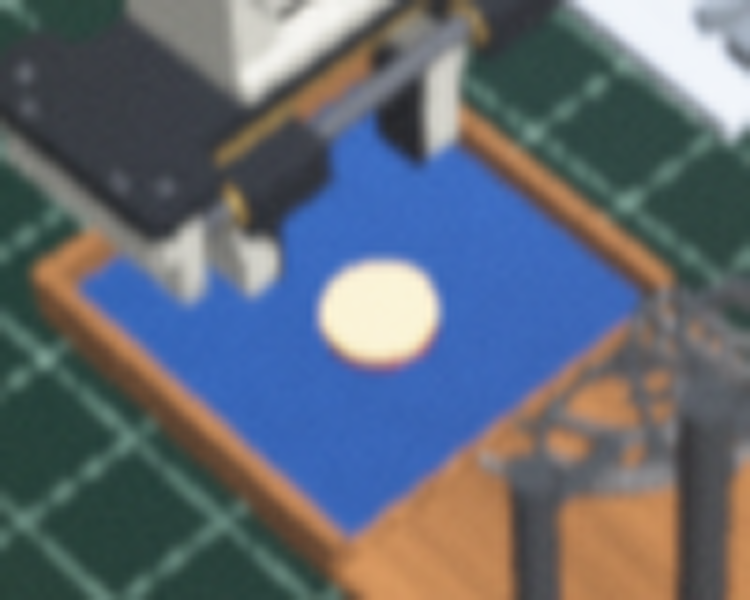

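Emit:
move_arm(
  increments=[
    [[-11, -4, 0], 0],
    [[-10, -3, -5], 0],
    [[0, 0, -15], 0],
    [[0, 0, -15], 0],
    [[0, 0, -15], 0],
    [[0, 0, 0], 0],
    [[0, 0, 0], 0],
    [[0, 0, 0], 0],
  ],
)

```text
clock: 21.2
tool_pos: [0.6101, -0.1081, 0.028]
orientation: [-178.0, -0.6, -88.2]
force: [0.7, 0.4, 0.8]
opening: 0.0572
```

Emit:
move_arm(
  increments=[
    [[1, 1, -12], 0],
    [[0, 0, -12], 0],
    [[0, 0, -10], 0],
    [[0, 0, -5], 0],
    [[0, 0, 0], 0],
    [[0, 0, 0], 0],
    [[0, 0, 0], 0],
    [[0, 0, 0], 0],
  ],
)

```text
clock: 22.0
tool_pos: [0.6118, -0.1069, -0.0134]
orientation: [-177.9, -0.6, -88.1]
force: [-0.4, -0.2, -0.6]
opening: 0.0574
```

Emit:
move_arm(
  increments=[
    [[0, 0, -1.5], 0],
    [[0, 0, 0], 0],
    [[0, 0, 0], 0],
    [[0, 0, 0], 0],
    [[0, 0, 0], 0],
    [[0, 0, 0], 0],
    [[0, 0, 0], 0],
    [[0, 0, 0], 0],
  ],
  jaw=-0.3,
)

```text
clock: 22.8
tool_pos: [0.6126, -0.1069, -0.0139]
orientation: [-177.8, -0.6, -88.1]
force: [-0.2, -0.1, 1.0]
opening: 0.0363
```

Emit:
move_arm(
  increments=[
    [[0, 0, 8], 0],
    [[0, 0, 20], 0],
    [[0, 0, 30], 0],
    [[0, 0, 30], 0],
    [[0, 0, 20], 0],
    [[0, 0, 0], 0],
    [[0, 0, 0], 0],
    [[0, 0, 0], 0],
  ],
)

```text
clock: 23.6
tool_pos: [0.6113, -0.1071, 0.1007]
orientation: [-177.8, -0.6, -88.1]
force: [-0.2, -0.1, -0.3]
opening: 0.0363
```

```bash
python3 - <<'E'
from h import *
o=ctrl.get_obs();p=o['tool_pos'];print(p,o['orientation'],o['opening'],o['clock'])
s=snap('scene','scene14');
cv2.imwrite('pics/z14.png',cv2.cvtColor(cv2.resize(s['color'][160:280,230:380],(750,600),interpolation=2),cv2.COLOR_RGB2BGR))
E
```

```text
[ 0.61127597 -0.10708808  0.10068728] [-177.83878268   -0.63850826  -88.139802  ] 0.036291164350449726 23.6
```

View pics/z14.png

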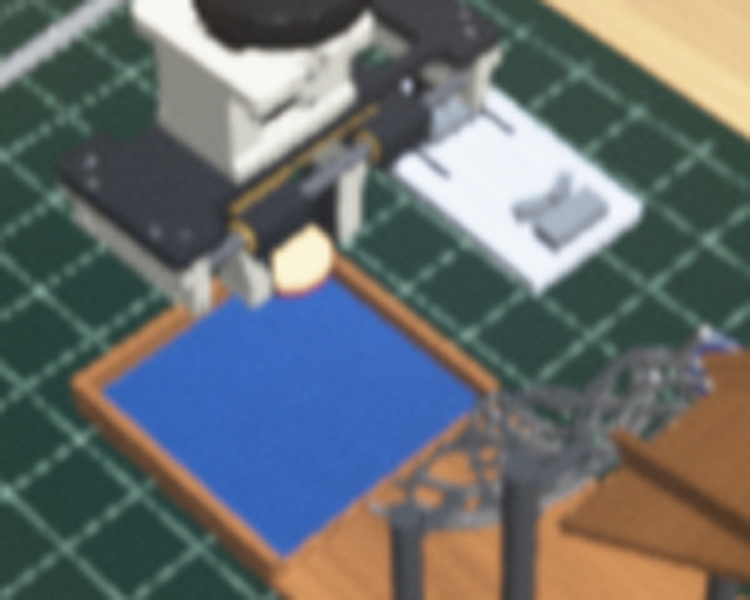

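Emit:
move_arm(
  increments=[
    [[-30, -6, 0], 0],
    [[-30, -6, 0], 0],
    [[-30, -6, 0], -0.07],
    [[-30, -6, 0], 0],
    [[-30, -6, 0], 0],
    [[-25, -3, 0], 0],
    [[0, 0, 0], 0],
    [[0, 0, 0], 0],
  ],
)

```text
clock: 24.45
tool_pos: [0.4243, -0.1415, 0.0919]
orientation: [-178.7, -0.7, -92.3]
force: [0.7, -0.6, -0.1]
opening: 0.0363
```

Emit:
move_arm(
  increments=[
    [[2, 1, -15], 0],
    [[0, 0, -15], 0],
    [[0, 0, -15], 0],
    [[0, 0, -15], 0],
    [[0, 0, -10], 0],
    [[0, 0, 0], 0],
    [[0, 0, 0], 0],
    [[0, 0, 0], 0],
  ],
)

```text
clock: 25.25
tool_pos: [0.432, -0.1397, 0.0176]
orientation: [-178.8, -0.8, -92.2]
force: [-0.8, -0.2, 0.3]
opening: 0.0363
```

```bash
python3 - <<'E'
from h import *
o=ctrl.get_obs();p=o['tool_pos'];print(p,o['orientation'],o['opening'],o['clock'])
L=[]
for n in('scene','top'):
    s=snap(n,n+'15'); u,v=map(int,proj(s,[.4265,-.14,.03])); L.append(cv2.resize(s['color'][v-40:v+40,u-40:u+40],(400,400),interpolation=2))
cv2.imwrite('pics/z15.png',cv2.cvtColor(np.hstack(L),cv2.COLOR_RGB2BGR))
E
```

```text
[ 0.43195114 -0.13972485  0.01763261] [-178.84528839   -0.8133355   -92.22008849] 0.03631888661347536 25.25
```

View pics/z15.png

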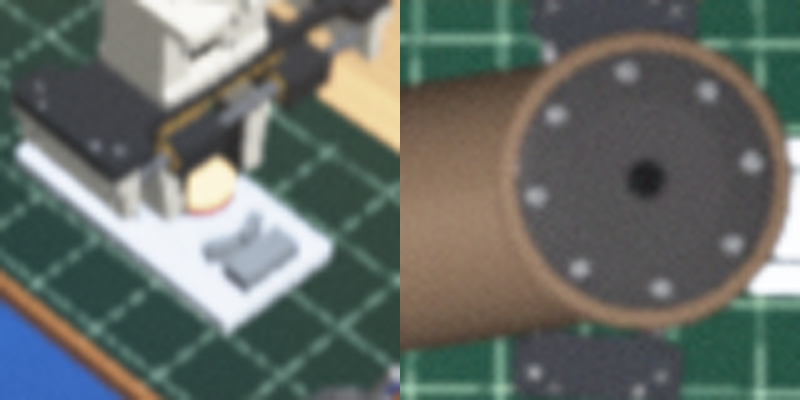

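The held button, pale side up, is over the plate just short of the V-stop: crop (210,190), with the stop at (245,250). Lowering it now.

Emit:
move_arm(
  increments=[
    [[-6, 0, -8], 0],
    [[0, 0, -8], 0],
    [[0, 0, -6], 0],
    [[0, 0, -3], 0],
    [[0, 0, 0], 0],
    [[0, 0, 0], 0],
    [[0, 0, 0], 0],
    [[0, 0, 0], 0],
  ],
)

```text
clock: 26.15
tool_pos: [0.426, -0.1397, -0.0084]
orientation: [-178.7, -0.8, -92.2]
force: [0.4, -0.4, 0.4]
opening: 0.0364
```

Emit:
move_arm(
  increments=[
    [[0, 0, -2.5], 0],
    [[0, 0, 0], 0],
    [[0, 0, -2], 0],
    [[0, 0, 0], 0],
    [[0, 0, 0], 0],
    [[0, 0, 0], 0],
    [[0, 0, 0], 0],
    [[0, 0, 0], 0],
  ],
)

```text
clock: 26.95
tool_pos: [0.4265, -0.1397, -0.0128]
orientation: [-178.6, -0.8, -92.2]
force: [0.0, 0.1, 0.0]
opening: 0.0363
```

Emit:
move_arm(
  increments=[
    [[0, 0, -1], 0],
    [[0, 0, 0], 0],
    [[0, 0, 0], 0],
    [[0, 0, 0], 0],
    [[0, 0, 0], 0],
    [[0, 0, 0], 0],
    [[0, 0, 0], 0],
    [[0, 0, 0], 0],
  ],
)

```text
clock: 27.75
tool_pos: [0.4266, -0.1396, -0.0139]
orientation: [-178.6, -0.8, -92.2]
force: [-0.5, -0.6, -0.7]
opening: 0.0362
```

Emit:
move_arm(
  increments=[
    [[0, 0, 0], 0],
    [[0, 0, 0], 0],
    [[0, 0, 0], 0],
    [[0, 0, 0], 0],
    [[0, 0, 10], 0],
    [[0, 0, 30], 0],
    [[0, 0, 35], 0],
    [[0, 0, 30], 0],
  ],
  jaw=0.2,
)

```text
clock: 28.55
tool_pos: [0.4223, -0.1401, 0.0925]
orientation: [-179.2, -0.9, -92.2]
force: [1.6, 0.9, -0.7]
opening: 0.0527
```

```bash
python3 - <<'E'
from h import *
o=ctrl.get_obs();p=o['tool_pos'];print(p,o['orientation'],o['opening'],o['clock'])
s=snap('scene','scene16'); u,v=map(int,proj(s,[.4265,-.16,.03]))
cv2.imwrite('pics/z16.png',cv2.cvtColor(cv2.resize(s['color'][v-40:v+40,u-50:u+50],(750,600),interpolation=2),cv2.COLOR_RGB2BGR));print(u,v)
E
```

```text
[ 0.42225667 -0.1400843   0.0924718 ] [-179.19017646   -0.85690682  -92.23146206] 0.05273132616150688 28.55
327 188
```

View pics/z16.png

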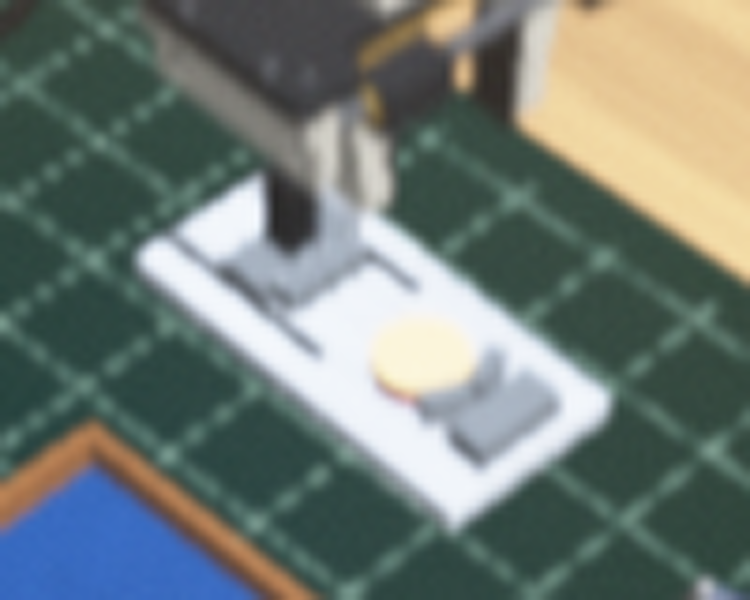

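The button lies flat with its back up, against the mouth of the V-stop (crop (425,355)). The jaw post is at crop (290,210). Now the jaw.

Emit:
move_arm(
  increments=[
    [[0, -25, 0], 0],
    [[1, -25, 0], 0],
    [[1, -14, 0], 0],
    [[0, 0, 0], 0],
    [[0, 0, -15], 0],
    [[0, 0, -15], 0],
    [[0, 0, -5], 0],
    [[0, 0, 0], 0],
  ],
)

```text
clock: 29.4
tool_pos: [0.4301, -0.2052, 0.0695]
orientation: [-178.0, -0.8, -92.1]
force: [-0.9, 0.3, 0.7]
opening: 0.0524
```

```bash
python3 - <<'E'
from h import *
o=ctrl.get_obs();p=o['tool_pos'];print(p,o['orientation'],o['opening'],o['clock'])
s=snap('scene','scene17'); u,v=map(int,proj(s,[.4265,-.16,.03]))
cv2.imwrite('pics/z17.png',cv2.cvtColor(cv2.resize(s['color'][v-40:v+40,u-50:u+50],(750,600),interpolation=2),cv2.COLOR_RGB2BGR))
E
```

```text
[ 0.43006086 -0.2052115   0.06952161] [-178.02660202   -0.8335707   -92.11102291] 0.0524349113575595 29.4
```

View pics/z17.png

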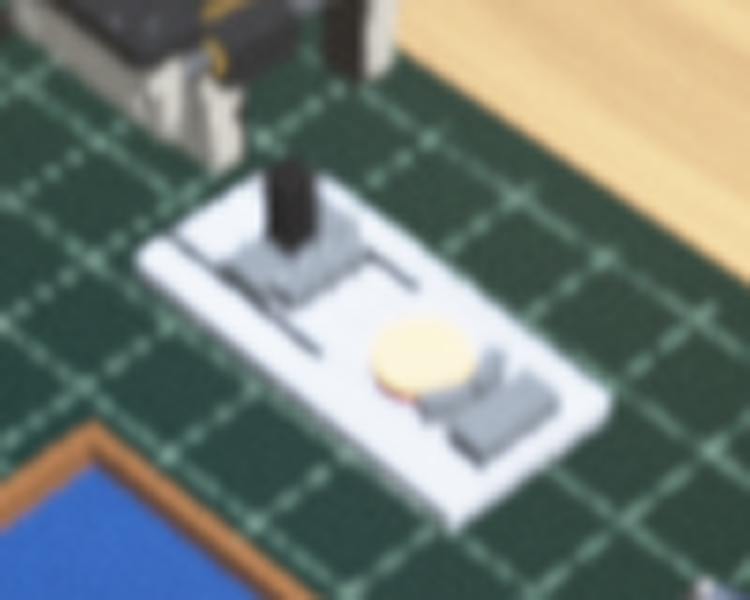

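```bash
python3 - <<'E'
from h import *
s=ld('scene17')
print(ray(s,277+290/7.5-.5,148+172/7.5-.5,.062), ray(s,277+424/7.5-.5,148+353/7.5-.5,.022))
E
```

```text
[ 0.42173071 -0.20978939  0.062     ] [ 0.42445696 -0.13926427  0.022     ]
```

Emit:
move_arm(
  increments=[
    [[-6, 1, -10], 0],
    [[0, 0, -12], 0],
    [[0, 0, -12], 0],
    [[0, 0, -12], 0],
    [[0, 0, -8], 0],
    [[0, 0, 0], 0],
    [[0, 0, 0], 0],
    [[0, 0, 0], 0],
  ],
)

```text
clock: 30.25
tool_pos: [0.4239, -0.203, 0.0154]
orientation: [-177.7, -0.8, -92.0]
force: [-0.6, 0.4, 0.3]
opening: 0.0527
```

Emit:
move_arm(
  increments=[
    [[0, -3, -6], 0],
    [[0, 0, -5], 0],
    [[0, 0, 0], 0],
    [[0, 0, 0], 0],
    [[0, 0, 0], 0],
    [[0, 0, 0], 0],
    [[0, 0, 0], 0],
    [[0, 0, 0], 0],
  ],
)

```text
clock: 31.05
tool_pos: [0.425, -0.2064, 0.0047]
orientation: [-177.6, -0.8, -92.0]
force: [-0.5, 0.2, 0.6]
opening: 0.0527
```

Emit:
move_arm(
  increments=[
    [[0, 0, 0], 0],
    [[0, 0, 0], 0],
    [[0, 0, 0], 0],
    [[0, 0, 0], 0],
    [[0, 0, 0], 0],
    [[0, 0, 0], 0],
    [[0, 0, 0], 0],
    [[0, 0, 0], 0],
  ],
  jaw=-0.8,
)

```text
clock: 31.85
tool_pos: [0.4246, -0.2064, 0.0049]
orientation: [-177.6, -0.8, -92.0]
force: [0.4, 0.7, 1.0]
opening: 0.0161
```

Emit:
move_arm(
  increments=[
    [[0, 5, 0], 0],
    [[0, 5, 0], 0],
    [[0, 5, 0], 0],
    [[1, 5, 0], 0],
    [[0, 4, 0], 0],
    [[0, 0, 0], 0],
    [[0, 0, 0], 0],
    [[0, 0, 0], 0],
  ],
)

```text
clock: 32.65
tool_pos: [0.4256, -0.1804, 0.0048]
orientation: [-177.7, -0.9, -92.0]
force: [0.1, -2.0, 0.6]
opening: 0.016
```

Emit:
move_arm(
  increments=[
    [[0, 2, 0], 0],
    [[0, 2, 0], 0],
    [[0, 1, 0], 0],
    [[0, 1, 0], 0],
    [[0, 1, 0], 0],
    [[0, 0, 0], 0],
    [[0, 0, 0], 0],
    [[0, 0, 0], 0],
  ],
)

```text
clock: 33.45
tool_pos: [0.4258, -0.1754, 0.0049]
orientation: [-177.7, -1.0, -92.0]
force: [1.2, -2.5, 0.7]
opening: 0.0161
```

```bash
python3 - <<'E'
from h import *
o=ctrl.get_obs();p=o['tool_pos'];print(p,o['orientation'],o['force'],o['clock'])
s=snap('scene','scene18'); u,v=map(int,proj(s,[.4265,-.14,.03]))
cv2.imwrite('pics/z18.png',cv2.cvtColor(cv2.resize(s['color'][v-30:v+30,u-37:u+38],(750,600),interpolation=2),cv2.COLOR_RGB2BGR))
E
```

```text
[ 0.42582806 -0.17541295  0.00486805] [-177.66450375   -1.04511355  -91.98714211] [ 1.18683396 -2.45916374  0.66227498] 33.45
```

View pics/z18.png

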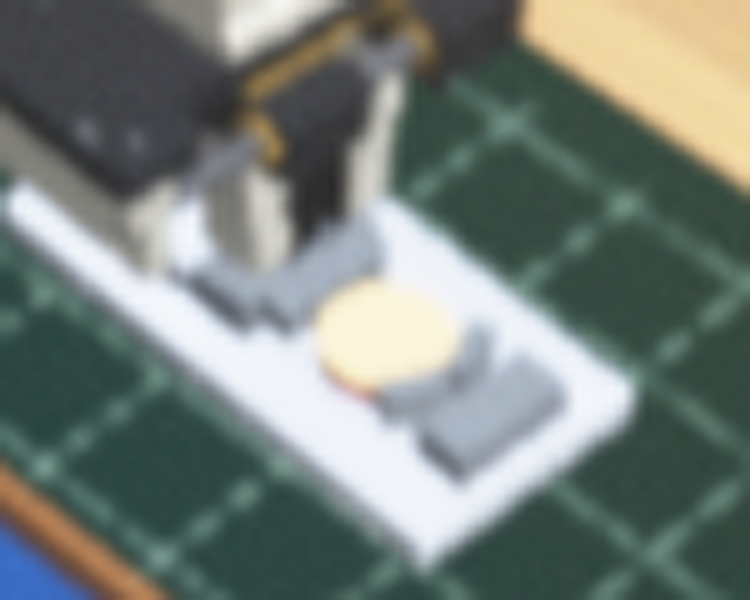

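The jaw face is at the button's rear edge (crop (320,270)) and the button is still short of the stop. I'll push on in small steps and watch the force.

Emit:
move_arm(
  increments=[
    [[0, 1.5, 0], 0],
    [[0, 1.5, 0], 0],
    [[0, 1.5, 0], 0],
    [[0, 1, 0], 0],
    [[0, 1, 0], 0],
    [[0, 0, 0], 0],
    [[0, 0, 0], 0],
    [[0, 0, 0], 0],
  ],
)

```text
clock: 34.3
tool_pos: [0.4257, -0.1757, 0.0049]
orientation: [-177.8, -1.5, -91.9]
force: [0.7, -4.0, -0.4]
opening: 0.0158
```

Emit:
move_arm(
  increments=[
    [[0, 3, 0], 0],
    [[0, 3, 0], 0],
    [[0, 3, 0], 0],
    [[0, 3, 0], 0],
    [[0, 3, 0], 0],
    [[0, 0, 0], 0],
    [[0, 0, 0], 0],
    [[0, 0, 0], 0],
  ],
)

```text
clock: 35.1
tool_pos: [0.4256, -0.1751, 0.005]
orientation: [-178.0, -2.6, -91.7]
force: [0.7, -3.1, 0.4]
opening: 0.0163
```

```bash
python3 - <<'E'
from h import *
o=ctrl.get_obs();p=o['tool_pos'];print(p,o['orientation'],o['force'],o['clock'])
s=snap('scene','scene19'); u,v=map(int,proj(s,[.4265,-.14,.03]))
cv2.imwrite('pics/z19.png',cv2.cvtColor(cv2.resize(s['color'][v-30:v+30,u-37:u+38],(750,600),interpolation=2),cv2.COLOR_RGB2BGR))
E
```

```text
[ 0.42555172 -0.17507486  0.00501711] [-178.03324648   -2.55728473  -91.7007143 ] [ 0.7278756  -3.07963161  0.39074041] 35.1
```

View pics/z19.png

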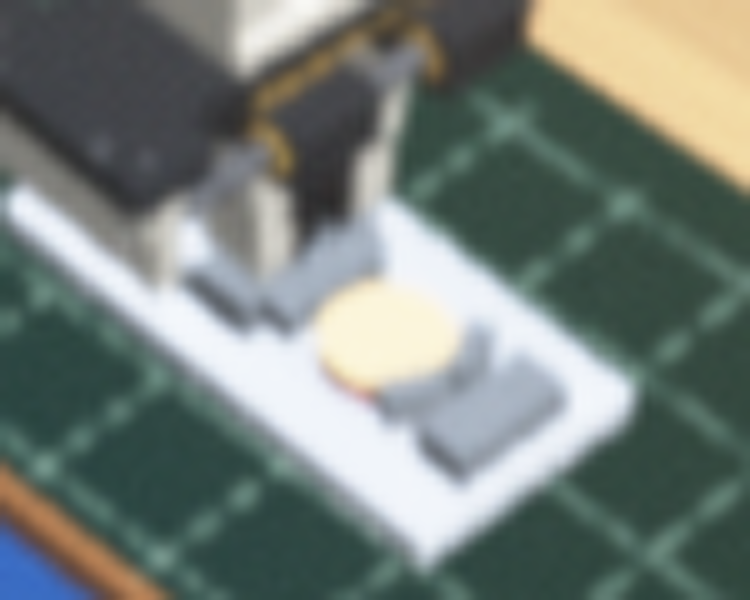

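Emit:
move_arm(
  increments=[
    [[0, 0, 0], 0],
    [[0, 0, 0], 0],
    [[0, 0, 0], 0],
    [[0, 0, 0], 0],
    [[0, 0, 0], 0],
    [[0, 5, 0], 0],
    [[0, 5, 0], 0],
    [[0, 5, 0], 0],
  ],
)

```text
clock: 35.95
tool_pos: [0.4255, -0.166, 0.0056]
orientation: [-178.2, -3.1, -91.3]
force: [7.9, -34.6, -10.3]
opening: 0.0156
```

```bash
python3 - <<'E'
from h import *
o=ctrl.get_obs();print(o['tool_pos'],o['force'])
for k in ('16','17','18','19'):
    s=ld('scene'+k);h=cv2.cvtColor(s['color'],cv2.COLOR_RGB2HSV).astype(int)
    m=((h[...,2]>200)&(h[...,1]<110)&(h[...,1]>25)&(h[...,0]<40)).astype(np.uint8)
    u,v=map(int,proj(s,[.4265,-.137,.022]))
    n,l,st,c=cv2.connectedComponentsWithStats(m[v-12:v+13,u-14:u+15])
    i=1+st[1:,4].argmax();print(k,c[i]+[u-14,v-12],st[i],ray(s,*(c[i]+[u-14,v-12]),.022).round(4))
E
```

```text
[ 0.42551199 -0.16599911  0.00555585] [  7.92782104 -34.60510104 -10.29092668]
16 [332.5625 195.5   ] [ 8  8 13 10 96] [ 0.4278 -0.1378  0.022 ]
17 [332.58762887 195.45360825] [ 8  8 13 10 97] [ 0.4276 -0.1379  0.022 ]
18 [332.34579439 195.1588785 ] [  8   7  13  11 107] [ 0.4273 -0.1391  0.022 ]
19 [332.42990654 195.19626168] [  8   7  13  11 107] [ 0.4272 -0.1388  0.022 ]
```

```bash
python3 - <<'E'
from h import *
s=snap('scene','scene20'); u,v=map(int,proj(s,[.4265,-.14,.03]))
cv2.imwrite('pics/z20.png',cv2.cvtColor(cv2.resize(s['color'][v-30:v+30,u-37:u+38],(750,600),interpolation=2),cv2.COLOR_RGB2BGR))
E
```

```text
(no output)
```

View pics/z20.png

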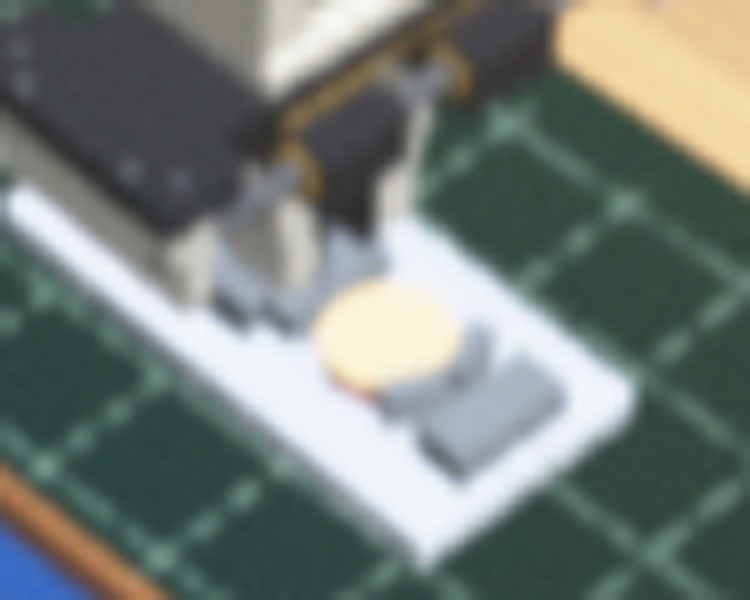

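The jaw hasn't moved while the fingers slid along the post under about 35 N, so the button is hard against the V-stop. Next: relax, release and retreat.

Emit:
move_arm(
  increments=[
    [[0, 0, 0], 0],
    [[0, 0, 0], 0],
    [[0, 0, 0], 0],
    [[0, 0, 0], 0],
    [[0, 0, 0], 0],
    [[0, 0, 0], 0],
    [[0, 0, 0], 0],
    [[0, 0, 0], 0],
  ],
)

```text
clock: 36.8
tool_pos: [0.4256, -0.1669, 0.0055]
orientation: [-178.2, -3.3, -91.1]
force: [1.7, -7.1, -2.5]
opening: 0.0151
```

Emit:
move_arm(
  increments=[
    [[0, 0, 0], 0],
    [[0, 0, 0], 0],
    [[0, 0, 0], 0],
    [[0, 0, 0], 0],
    [[0, 0, 0], 0],
    [[0, 0, 10], 0],
    [[0, 0, 30], 0],
    [[0, 0, 40], 0],
  ],
  jaw=0.2,
)

```text
clock: 37.6
tool_pos: [0.4213, -0.1651, 0.0829]
orientation: [-178.8, -3.2, -91.0]
force: [1.5, -0.2, -0.6]
opening: 0.0525
```

Emit:
move_arm(
  increments=[
    [[0, 0, 40], 0],
    [[0, -40, 40], 0],
    [[0, -40, 20], 0],
    [[10, -40, 0], 0],
    [[10, -40, 0], 0],
    [[0, -40, 0], 0],
    [[0, 0, 0], 0],
    [[0, 0, 0], 0],
  ],
)

```text
clock: 38.4
tool_pos: [0.4446, -0.3674, 0.1896]
orientation: [-178.0, -3.3, -90.8]
force: [-0.8, 0.4, -0.3]
opening: 0.0526
```

```bash
python3 - <<'E'
from h import *
o=ctrl.get_obs();print(o['tool_pos'],o['force'],o['clock'])
L=[]
for n in ('scene','top'):
    s=snap(n,n+'21'); u,v=map(int,proj(s,[.4265,-.14,.03])); L.append(cv2.resize(s['color'][v-30:v+30,u-30:u+30],(400,400),interpolation=2))
    cv2.imwrite(f'pics/full21{n}.png',cv2.cvtColor(s['color'],cv2.COLOR_RGB2BGR))
cv2.imwrite('pics/z21.png',cv2.cvtColor(np.hstack(L),cv2.COLOR_RGB2BGR))
E
```

```text
[ 0.44463597 -0.36737478  0.18957722] [-0.79263044  0.3940412  -0.31830896] 38.4
```

View pics/z21.png

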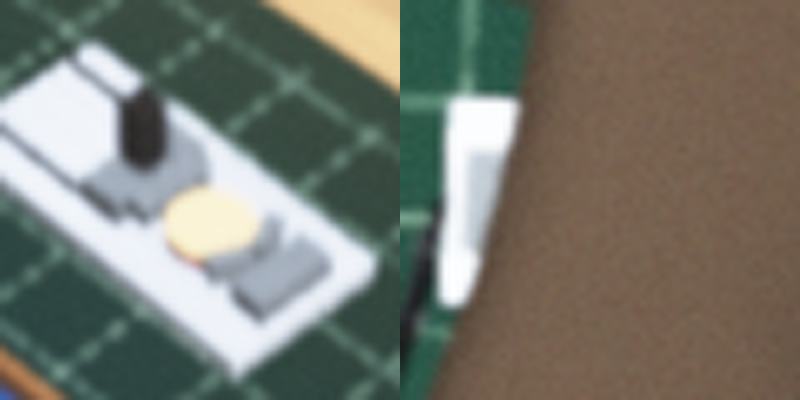

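View pics/full21top.png

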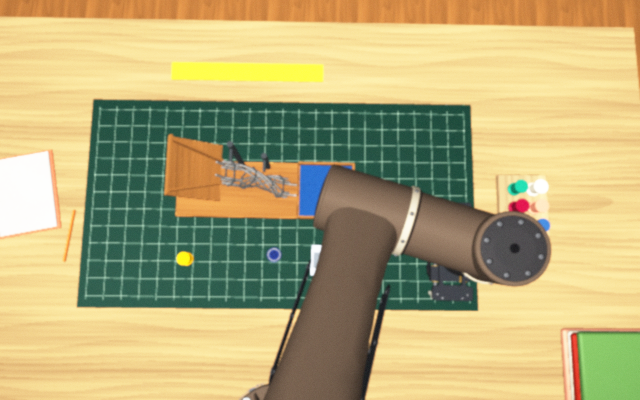

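Emit:
move_arm(
  increments=[
    [[-10, -40, 0], 0],
    [[-20, -40, 0], 0],
    [[-25, -45, 0], 0],
    [[-25, -45, 0], 0],
    [[-25, -45, 0], 0],
    [[-25, -45, 0], 0],
    [[0, 0, 0], 0],
    [[0, 0, 0], 0],
  ],
)

```text
clock: 39.3
tool_pos: [0.3173, -0.6217, 0.1916]
orientation: [-177.8, -3.3, -89.6]
force: [0.6, 0.5, 0.1]
opening: 0.0528
```

```bash
python3 - <<'E'
from h import *
o=ctrl.get_obs();print(o['tool_pos'],o['clock'])
L=[]
for n in ('scene','top'):
    s=snap(n,n+'22'); u,v=map(int,proj(s,[.4265,-.14,.03])); L.append(cv2.resize(s['color'][v-25:v+25,u-25:u+25],(400,400),interpolation=2))
cv2.imwrite('pics/z22.png',cv2.cvtColor(np.hstack(L),cv2.COLOR_RGB2BGR))
s=ld('top22');h=cv2.cvtColor(s['color'],cv2.COLOR_RGB2HSV).astype(int);u,v=map(int,proj(s,[.4265,-.137,.022]))
m=((h[...,2]>180)&(h[...,1]<120)&(h[...,1]>25)&(h[...,0]<40)).astype(np.uint8)[v-12:v+13,u-14:u+15]
n,l,st,c=cv2.connectedComponentsWithStats(m);i=1+st[1:,4].argmax();q=c[i]+[u-14,v-12];print(q,st[i],ray(s,*q,.022))
a=np.abs(s['color'].astype(int)-ld('top0')['color']).sum(2)
for nm,(x,y) in dict(spool=(184,258),navy=(274,254),sc=(438,245)).items(): print(nm,a[y-20:y+20,x-15:x+15].max())
E
```

```text
[ 0.31733913 -0.62165549  0.19156521] 39.3Traceback (most recent call last):
  File "<stdin>", line 9, in <module>
ValueError: attempt to get argmax of an empty sequence
```

View pics/z22.png

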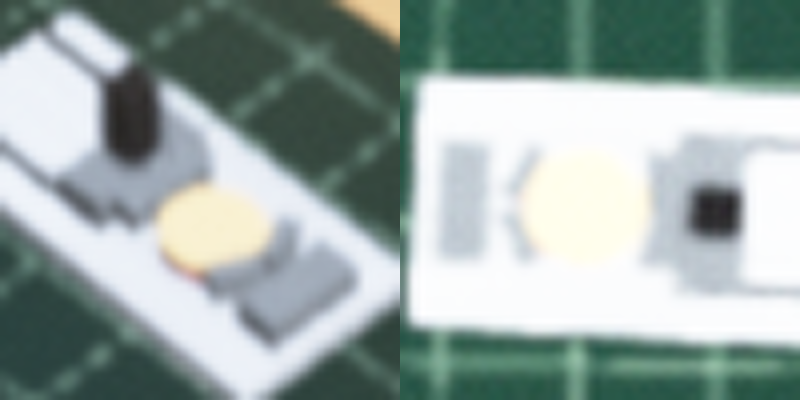

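In the top view the button (crop (585,207)) touches both V arms and the jaw face, pale side up. Quick bystander check, then I'll hand in.

```bash
python3 - <<'E'
from h import *
a=np.abs(ld('top22')['color'].astype(int)-ld('top0')['color']).sum(2)
for nm,(x,y) in dict(spool=(184,258),navy=(274,254),sc=(438,245)).items(): print(nm,a[y-20:y+20,x-12:x+12].max())
print(ctrl.close_job())
E
```

```text
spool 29
navy 29
sc 27
the job is handed in; nothing more can be done
None
```

The job is done and handed in at about 39.4 s. The red button went through the guide, came out back up in the tray, and is now back up in the vise, held between the jaw and the V-stop.

**Final checks:**
- **Vise:** the last top and scene views show the button pale side up, touching both V arms and the jaw face. My last push reached about 35 N at the wrist, and the jaw did not move. The gripper is open and clear of everything.
- **Bystanders:** the spool, navy button and scissors show only noise-level change from the first top picture.

**What went wrong or disagreed:**
- **Missed first grasp:** the fingers closed above the button without moving it. The real fingertips sit about 32 mm above the reported TCP, as the pictures showed. I allowed for that in every later move.
- **Fingers slipped on the post:** during the final push they slid about 9 mm along the jaw post and the tool tilted about 3 degrees. The force stayed well below the 120 N wrist limit.
- **Failed measurement:** my colour mask for a last numeric fix of the button in the top view found nothing because of overexposure. The seating is therefore judged by eye and by the push force, and I did not measure the final jaw travel.

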